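Weigh a powder jar on the beam balance

TASK

Weigh the smaller of the two powder jars on the beam balance: while the beam is still locked, set the jar down gently, upright, on the middle of the pan, then flip the lock lever at the pointer end away from the balance's front so that it snaps over and frees the beam. Slide the poise along the beam until the freed beam comes to rest level with its pointer on the zero line, let go of everything, and leave the other things where they stand.

Things in the scene. Friction and masses are not known exactly. Their poses are not given: they have to be found in the camera images.
- balance: Beam balance, fixed: grey base 96 x 326 x 21 mm, aluminium beam above. Origin on the bench under the beam's pivot (pivot 92 mm up). y runs along the beam towards the pan end, x to its back (front faces -x), z up. Along y in mm: base -203 to +123, pan +85, pivot 0, poise -45 to -130, black damper -151, lock lever -168, white index plate with black marks -193, just behind the pointer
- beam (a joint): Beam tilt (rad): 0 level, pointer on the long zero mark; positive = pan end down, pointer up; stops at +-0.12. Freed, it settles in about 0.7 s. Between the stops the rest angle goes with the imbalance: it falls 0.05 rad for each 10 mm the poise is moved outward. Locked, it has 0.011 rad of play either way. Level with an empty pan and the poise at 0
- poise (a joint): Position of the poise along the beam (m): 0 nearest the pivot, 0.085 farthest out, away from the pan (towards the balance's -y). It slides with about 1 N of friction and stays where it is left. The jar's mass varies; the balance point lies between 0.035 and 0.072
- poise_knob (a point): Middle of the poise's round black knob: an upright cylinder 16 mm across, from 16 mm below to 15 mm above this point, free to be gripped or pushed from any side. Under it is the steel poise block, 30 x 32 mm and 30 mm tall, its top 19 mm below this point; the beam runs through the block
- lock (a joint): Lock lever's angle about a level axis along the beam, 45 mm under the pointer (rad). 0 = locked, its fork straddling the pointer rod; 0.75 = released, tipped to the balance's back. An over-centre spring holds it at either stop: it resists up to about 0.36 (under 2 N at the paddle), from there it springs over to 0.75 by itself. The fork clears the pointer from 0.3 on
- lock_paddle (a point): Middle of the black grip sleeve (7.5 mm thick front to back, 24 wide, 24 tall) on the lock lever's upright paddle. Locked, it is 138 mm above the bench, 91 mm above the lever's axis; the paddle's top is 12 mm above this point. Pushing its front face towards the balance's +x (back) releases the beam
- pan_center (a point): Centre of the upper face of the pan's floor, 114 mm above the bench when level. Steel dish, floor 45 mm in radius, rim 4 mm above the floor. The pan stays level as the beam tilts (sinks or rises up to 10 mm); the balance reads the same wherever on the pan the load stands
- pan: The pan itself with its stem; origin on the pan's bearing, 22 mm under the centre of its floor, z up
- jar_small: The same small jar as jar_center; origin at the centre of its underside
- jar_center (a point): Centre (half-way up) of the smaller powder jar, the one to weigh: upright white plastic jar with screw lid, body 56 mm across and 55 mm tall, lid 52 mm across, 70 mm tall in all; 0.12 to 0.21 kg. z is up along the jar
- jar_large_center (a point): Centre (half-way up) of the larger powder jar, 66 mm across, 82 mm tall, of the same make; not to be moved. The two jars may stand in either place
- beaker: Bystander: glass beaker 56 mm across, 58 mm tall; origin at the centre of its underside
- dish: Bystander: petri dish 71 mm across, 16 mm tall; origin at the centre of its underside
- vial_a: Bystander: brown vial 22 mm across, 44 mm tall; origin under its centre
- vial_b: Bystander: clear vial 22 mm across, 44 mm tall; origin under its centre
- tweezers: Bystander: steel forceps 125 mm long, 9 mm high, lying flat along their y axis; origin under their centre

How it is judged (in metres and radians):
On the way, in this order (a step that is already met when the one before it is completed fails the run):
1. The small jar stands upright and released on the pan while the lock lever still holds the beam (horizontal distance between jar_center and pan_center below 0.03 m and contact force between jar_small and pan above 0.5 N and angle between jar_center's own z axis and vertical below 0.1 rad and value of joint lock below 0.2 rad and contact force between the fingers and jar_small below 0.1 N), for 0.2 s.
2. The lock lever has snapped over to its released stop, the jar still on the pan (horizontal distance between jar_center and pan_center below 0.03 m and contact force between jar_small and pan above 0.5 N and angle between jar_center's own z axis and vertical below 0.1 rad and value of joint lock above 0.65 rad), for 0.1 s.
At the end, for the whole second after the job is handed in: The small jar stands upright (within 0.1 rad) on the pan, its centre within 30 mm of the pan's centre; the lock lever is over at its released stop (above 0.65 rad); the free beam is at rest within 0.025 rad of level, which is one mark of the index plate (all of step 2 and value of joint beam between -0.025 and 0.025 rad and velocity of joint beam between -0.05 and 0.05 rad/s); the robot touches nothing.
It fails at once if the jar is dropped or rammed onto the pan (more than 40 N between them) (contact force between jar_small and pan above 40 N).
It fails at once if a bystander is moved by more than 30 mm (distance of any of jar_large_center, beaker, dish, vial_a, vial_b, tweezers from where it was at the start of the episode above 0.03 m).
It also fails if it takes over 61 s, if anything falls off the work surface, if the arm or the gripper's body presses on something with over 40 N, if the wrist force passes 120 N, or if a joint passes its speed limit or range.

ROBOT

A 7-joint arm with a two-finger parallel gripper is mounted at the origin on a cart in front of the work surface, level with it; the furniture and walls round the work are solid. World frame = base frame: x ahead of the robot, y to its left, z up, the work surface at z = 0. Lengths are in mm, angles in rad, forces in N, time in s.
With the tool pointing down it reaches from about 350 to 900 mm from the base axis. Payload 19.9 kg.
Tool frame: the origin (TCP) lies midway between the tips of the shut fingers; the grasp point (between the pads) lies 19 mm behind it; z points along the fingers, y is the direction in which the jaws open and shut (so a half turn about z gives the same grasp; the last joint's range is limited). The gripper opens to 94 mm and grips with 3 to 60 N. Pads are 16 mm wide; open, the fingers measure 119 mm over their backs; the gripper's body (75 mm by 177 mm) begins 78 mm behind the grasp point.
Start: joints at [1.218, 0.417, -0.01, 1.614, 0.005, 1.111, -0.053], TCP at [191.131, -595.036, 205.425] pointing down, gripper open.
Joint ranges: [-2.81, 2.81], [-0.39, 2.02], [-1.27, 1.25], [0.06, 2.57], [-1.19, 4.33], [0.19, 2], [-2.82, 2.82]. Speed limits (rad/s): [1.89, 1.89, 2.39, 2.39, 3.01, 3.01, 3.01].

INTERFACE

Orientations are given as a rotation vector (axis times angle).
In Python, from rig import * gives the robot as it stands. The module is installed in compiled form; this text tells all that it offers.
- The arm moves only by the shell command python3 -m handwheel 'ROWS' [FORCE]. ROWS is JSON, a list of rows, each a list of 5 numbers: the shift along the tool's x, y, z in mm, then the turn about the tool's z in rad, then the closure, from -1 (fully open) to 1 (shut), so that 0 is half open. In form: [[dx, dy, dz, twist, claw], ...]. A call has 1 to 5 rows; each row is the pose to reach, as a shift and turn from the pose commanded when the call began, along the tool's axes at that moment; what a row does not reach only later rows make up. A row lasts 1/8 s, in which the tool goes at most 62.5 mm and 10.7 degrees, less where a joint would pass 70% of its speed; a pose out of reach is approached as far as the arm can. A call with a gripper value outside its range is refused whole. The fingers move at their own pace and stop on an object; FORCE is the grip in N (left out, the last holds). Time passes only in rows, so rows that repeat a pose let the fingers close. It gives the time, the measured TCP pose, the force and the opening at its end, in the units of the state.
- state(): the state, without advancing time (a new reading comes with each control period).
- grab_frame(name): name is "side" or "top" or "wrist"; returns a dict with "image" (384x512x3 uint8, red, green, blue), "K" (3x3 intrinsics, pixels), "R" (3x3) and "t" (3): a world point X has camera coordinates R X + t; the wrist camera has in their place "T_tool_cam" (4x4, takes a point from camera to tool coordinates, whose origin is the TCP and whose axes are the flange's). Camera axes: x right, y down, z forward; pixel columns grow to the right and rows downward; lengths in mm; the calibration is good to about 2 mm. A picture is of the moment at which its call begins: read the wrist's pose just before it. There is no depth.
- job_done(): hands the job in, once; it reports no verdict.
Trained networks look in a picture, given as the dict that the camera call returned (one of the last four; its "shot" number tells which), for a name from the list of things; names that differ only in an ending like _2 or _b are one class to them, and where a whole thing is asked for, a point or a joint stands for the part that bears it (a point fixed in the world has none). Each returns a list of dicts, best first, with "conf" (0 to 1); they miss things now and then, are a little off and sometimes report something else, mostly with a low value. They report only what shows in the picture. A call takes as long as a camera call.
- silhouettes(label, picture): "mask" (384x512 bool, what is visible of it) and "rect" ([centre column, centre row, width, height] in pixels, round what is visible of it).
- pinpoint(label, picture): "location" ([row, column] in pixels: a listed point, or the origin of a listed thing).
The state is a dict: "time": time; "joint_pos": joint angles; "joint_vel": joint speeds; "joint_efforts": joint torques, N m; "tool_pos": TCP position; "orientation": TCP orientation; "wrist_force": force on the tool from outside, world axes, zero at the start; "torque": the same for the moment, N m; "grip_width": finger opening in mm.
Only numpy, scipy, OpenCV 4.12 (cv2) and the standard library are available. Lean on these libraries where they do the work, as an engineer would, in place of code of your own. Each camera call takes 0.05 s, during which the arm holds its last target.

## Working session

There is one attempt and no reset: what is moved stays moved. The work goes in short steps, Python scripts to look and compute and a shell command to move; the robot and the scene stay as the last step left them, time stands still between calls to the robot, and variables do not carry over. Pictures are saved under pics/ and viewed, and the job is handed in when it is done.

```bash
mkdir -p pics
cat > h.py <<'E'
from rig import *
import numpy as np, cv2
from scipy.spatial.transform import Rotation as Ro
def save(f,n): cv2.imwrite('pics/'+n+'.png',cv2.cvtColor(f['image'],cv2.COLOR_RGB2BGR))
def ray(f,rc):
    d=np.linalg.inv(f['K'])@np.array([rc[1],rc[0],1.]); R=np.array(f['R']);t=np.array(f['t'])
    return -R.T@t, R.T@d
def onz(f,rc,z):
    o,d=ray(f,rc); return o+d*(z-o[2])/d[2]
def tri(rs):
    A=np.zeros((3,3));b=np.zeros(3)
    for o,d in rs:
        d=d/np.linalg.norm(d);P=np.eye(3)-np.outer(d,d);A+=P;b+=P@o
    X=np.linalg.solve(A,b)
    return X,[np.linalg.norm(np.cross(X-o,d/np.linalg.norm(d))) for o,d in rs]
def wristify(f,s):
    T=np.array(f['T_tool_cam']);Rt=Ro.from_rotvec(s['orientation']).as_matrix()
    Rwc=Rt@T[:3,:3];p=Rt@T[:3,3]+np.array(s['tool_pos'])
    f['R']=Rwc.T;f['t']=-Rwc.T@p;return f
def proj(f,X):
    c=np.array(f['R'])@np.array(X)+np.array(f['t']);u=np.array(f['K'])@c;return u[1]/u[2],u[0]/u[2]
E
python3 - <<'E'
from h import *
s=state();print(s)
F={n:grab_frame(n) for n in('side','top')}
for n,f in F.items(): save(f,n+'0')
for l in ['balance','pan_center','poise_knob','lock_paddle','jar_center','jar_large_center','beaker','dish','vial_a','tweezers']:
  for n,f in F.items():
    print(l,n,[(np.round(r['location']),round(r['conf'],2)) for r in pinpoint(l,f)[:3]])
for n,f in F.items(): print(n, -np.array(f['R']).T@f['t'])
E
```

```text
{'time': 0.0, 'joint_pos': array([ 1.21848495,  0.41799455, -0.01031228,  1.61415635,  0.00470944,
        1.11066048, -0.0530002 ]), 'joint_vel': array([ 6.20775156e-05,  1.08322578e-03,  2.09625022e-03, -1.47680862e-04,
       -4.57708961e-04,  5.52156557e-04,  1.07269012e-03]), 'joint_efforts': array([-5.49902506e-04, -8.51257253e+01,  6.37926813e-01, -4.25987363e+01,
       -4.89804754e-02,  1.87421992e-02,  1.92868042e-04]), 'tool_pos': array([ 191.02582856, -594.7143108 ,  204.81988078]), 'orientation': array([-3.10257935e+00, -4.86110693e-01,  4.35967424e-04]), 'wrist_force': array([0.19653233, 0.28989088, 0.14417811]), 'torque': array([-0.00525991, -0.01749604, -0.026435  ]), 'grip_width': 93.78784080803258}
balance side [(array([247., 293.]), 0.65), (array([213., 297.]), 0.63), (array([244., 234.]), 0.32)]
balance top [(array([143., 149.]), 0.3)]
pan_center side [(array([162., 309.]), 0.92)]
pan_center top [(array([123., 252.]), 0.86)]
poise_knob side [(array([203., 300.]), 0.63)]
poise_knob top [(array([153., 297.]), 0.67), (array([122., 254.]), 0.36)]
lock_paddle side [(ar
[... 196 characters left out ...]
0., 275.]), 0.81), (array([202., 298.]), 0.54)]
jar_large_center top [(array([144., 205.]), 0.79)]
beaker side [(array([246., 234.]), 0.98)]
beaker top [(array([229., 281.]), 0.78)]
dish side [(array([293., 226.]), 0.85), (array([122., 253.]), 0.63)]
dish top [(array([256., 324.]), 0.68), (array([156., 299.]), 0.38)]
vial_a side [(array([325., 235.]), 0.63), (array([160., 308.]), 0.63)]
vial_a top [(array([262., 358.]), 0.59), (array([246., 372.]), 0.43)]
tweezers side [(array([225., 249.]), 0.49), (array([246., 292.]), 0.27)]
tweezers top [(array([212., 273.]), 0.6), (array([141., 151.]), 0.52)]
side [ 318.50144568 -499.59314566  823.97619674]
top [ 290.18182049   -9.62514955 1204.37958462]
```

View pics/side0.png

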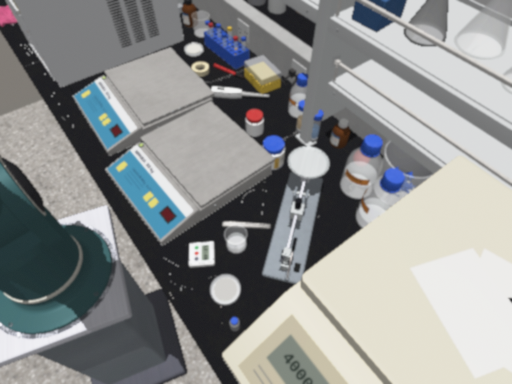

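View pics/top0.png

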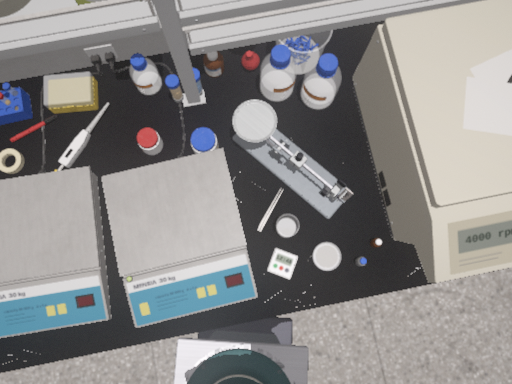

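Run:
```python
from h import *
F={n:grab_frame(n) for n in('side','top')}
P={'pan':((162,309),(123,252)),'knob':((203,300),(153,297)),'paddle':((246,293),(185,340)),'jar':((123,251),(141,150)),'jarL':((150,275),(144,205)),'beaker':((246,234),(229,281)),'dish':((293,226),(256,324)),'tw':((225,249),(212,273))}
for k,(a,b) in P.items():
    X,e=tri([ray(F['side'],a),ray(F['top'],b)]);print(k,X.round(1),np.round(e,1))
```

```text
pan [675.   10.5 104.7] [5.2 5.2]
knob [ 599.6 -100.1  110.1] [0.5 0.5]
paddle [ 528.2 -202.4  122.9] [1.9 1.9]
jar [623.5 269.7  36.1] [4.5 4.5]
jarL [631.1 126.3  50.1] [5.6 5.6]
beaker [432.2 -79.6 -28.7] [0.6 0.6]
dish [ 370.1 -192.7  -24.6] [0.3 0.3]
tw [477.  -55.6   9. ] [6.8 6.8]
```

The side view shows the red-lidded jar at (255,122), the blue-lidded one at (273,150), the pan at (309,162) and the lever end at (290,248). The top view shows the red jar at (149,141), the blue jar at (204,142), the balance running from the pan at (255,120) down to the lever at (343,190), and the centrifuge at right. The red jar is the smaller one.

Run:
```python
from h import *
s=state();print(Ro.from_rotvec(s['orientation']).as_matrix().round(3))
f=grab_frame('top')
for z in(0,200,350):print('centrifuge corner',z,onz(f,(280,430),z).round(),onz(f,(120,372),z).round(), 'shelf edge',onz(f,(40,200),z).round())
f2=grab_frame('side')
F={'top':f,'side':f2}
for l in ['jar_small','jar_large_center','pan','balance']:
  for n in F:
    for r in silhouettes(l,F[n])[:2]: print(l,n,np.round(r['rect']),round(r['conf'],2))
```

```text
[[ 0.952  0.306 -0.   ]
 [ 0.306 -0.952  0.   ]
 [-0.    -0.    -1.   ]]
centrifuge corner 0 [ 327. -454.    0.] [ 735. -304.    0.] shelf edge [935. 172.   0.]
centrifuge corner 200 [ 321. -380.  200.] [ 661. -255.  200.] shelf edge [828. 142. 200.]
centrifuge corner 350 [ 316. -325.  350.] [ 606. -218.  350.] shelf edge [748. 119. 350.]
jar_small top [151. 143.  27.  30.] 0.63
jar_small top [255. 118.  44.  43.] 0.41
jar_small side [257. 124.  16.  24.] 0.8
jar_large_center top [205. 140.  27.  26.] 0.89
jar_large_center top [363. 263.  11.   7.] 0.71
jar_large_center side [273. 150.  20.  38.] 0.61
pan top [256. 120.  45.  44.] 0.84
pan top [270. 213.  25.  42.] 0.61
pan side [311. 165.  43.  29.] 0.68
pan side [290. 252.  11.  26.] 0.38
balance top [292. 159. 116. 121.] 0.57
balance top [298. 161.  17.  20.] 0.54
balance side [296. 215.  66. 142.] 0.89
balance side [254. 123.  18.  25.] 0.25
```

```bash
python3 -m handwheel '[[0,0,-62,0,-1],[0,0,-124,0,-1],[0,0,-186,0,-1],[0,0,-248,0,-1],[0,0,-248,0,-1]]'; python3 -m handwheel '[[35,-50,0,0,-1],[70,-100,0,0,-1],[105,-150,0,0,-1],[140,-200,0,0,-1],[175,-250,0,0,-1]]'
```

```text
time: 2.33
tool_pos: [191.5, -595.9, 458.3]
orientation: [3.097, 0.485, 0.002]
wrist_force: [0.9, 1.0, -1.3]
grip_width: 93.9
time: 2.95
tool_pos: [281.5, -301.4, 453.0]
orientation: [-3.104, -0.486, 0.001]
wrist_force: [0.9, -0.4, -0.2]
grip_width: 93.8
```

```bash
python3 -m handwheel '[[45,-42,0,0,-1],[90,-84,0,0,-1],[135,-126,0,0,-1],[180,-168,0,0,-1],[225,-210,0,0,-1]]'
python3 - <<'E'
from h import *
s=state();w=wristify(grab_frame('wrist'),s);save(w,'w1')
t=grab_frame('top');save(t,'t1')
print(s['tool_pos'],s['joint_pos'])
for l in ['pan_center','poise_knob','lock_paddle','jar_center']:
    print(l,[(np.round(r['location']),round(r['conf'],2)) for r in pinpoint(l,w)[:3]])
E
```

```text
time: 3.58
tool_pos: [431.7, -32.8, 453.2]
orientation: [3.104, 0.486, 0.0]
wrist_force: [0.7, -0.3, -1.0]
grip_width: 93.8
[431.65810956 -32.83616798 453.17415909] [ 0.69952693 -0.07031343 -0.64107229  1.63455836 -0.0417672   1.56335586
 -1.20038309]
pan_center []
poise_knob [(array([ 73., 327.]), 0.69)]
lock_paddle [(array([129., 373.]), 0.77)]
jar_center []
```

View pics/w1.png

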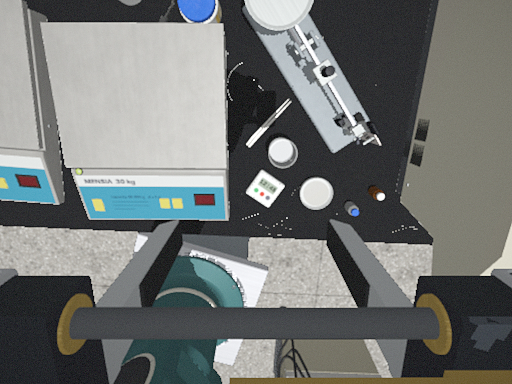

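Wrist view: knob at (73,327), lever at about (129,373), pan partly visible at the top edge, clear of the fingers.

```bash
python3 -m handwheel '[[40,-43,0,0,-1],[80,-86,10,0,-1],[120,-129,30,0,-1],[160,-172,50,0,-1],[160,-172,50,0,-1]]'
python3 - <<'E'
from h import *
s=state();w=wristify(grab_frame('wrist'),s);save(w,'w2')
print(s['tool_pos'], -np.array(w['R']).T@w['t'], np.array(w['T_tool_cam']).round(2))
for l in ['pan_center','poise_knob','jar_center','jar_large_center','jar_small']:
    print(l,[(np.round(r['location']),round(r['conf'],2)) for r in pinpoint(l,w)[:3]])
for r in pinpoint('jar_center',w)[:2]: print(onz(w,r['location'],35))
for r in silhouettes('jar_small',w)[:2]: print(r['rect'],r['conf'])
E
```

```text
time: 4.5
tool_pos: [530.9, 180.2, 400.7]
orientation: [-3.101, -0.492, 0.007]
wrist_force: [-0.3, -0.4, 0.3]
grip_width: 94.0
[530.88255815 180.21898502 400.71783642] [607.73052161 207.09814528 579.69527412] [[   0.     -0.96   -0.28   80.64]
 [   1.      0.      0.     -2.24]
 [  -0.     -0.28    0.96 -179.31]
 [   0.      0.      0.      1.  ]]
pan_center [(array([ 99., 396.]), 0.68), (array([101., 300.]), 0.67)]
poise_knob [(array([177., 439.]), 0.6), (array([103., 301.]), 0.37)]
jar_center [(array([ 73., 220.]), 0.97), (array([203., 353.]), 0.51)]
jar_large_center [(array([102., 300.]), 0.8)]
jar_small [(array([ 77., 222.]), 0.89)]
[632.19451353 276.06880633  35.        ]
[487.20886681 -30.39828503  35.        ]
[220.3, 75.9, 39.5, 35.4] 0.68
[408.2, 143.4, 99.3, 164.8] 0.53
```

View pics/w2.png

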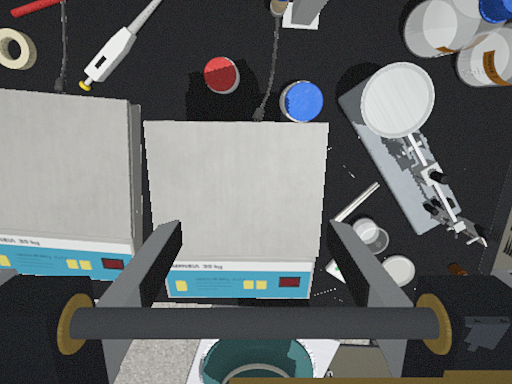

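Wrist view: red lid at about (74,221), blue lid at (102,301), pan at (99,397).

```bash
cat >> h.py <<'E'
def red(f,c,rad=30):
    im=f['image'].astype(int);m=((im[...,0]>110)&(im[...,1]<90)&(im[...,2]<100)).astype(np.uint8)
    yy,xx=np.mgrid[:384,:512];m[(yy-c[0])**2+(xx-c[1])**2>rad**2]=0
    ys,xs=np.nonzero(m);return ((ys.min()+ys.max())/2,(xs.min()+xs.max())/2),len(ys),(ys.min(),ys.max(),xs.min(),xs.max())
E
python3 - <<'E'
from h import *
s=state();w=wristify(grab_frame('wrist'),s);t=grab_frame('top');d=grab_frame('side')
print('lid wrist',onz(w,red(w,(74,221))[0],68),red(w,(74,221)))
r=red(t,(140,149),18);print('lid top',r,onz(t,r[0],68))
for f,n in((w,'w'),(t,'t'),(d,'s')):
    r=pinpoint('jar_center',f)[0];print(n,np.round(r['location']),r['conf'],onz(f,r['location'],35))
    for l,z in(('pan_center',114),('jar_large_center',41)):
        r=pinpoint(l,f)
        for q in r[:2]:print(l,n,np.round(q['location']),round(q['conf'],2),onz(f,q['location'],z).round(1))
    for q in silhouettes('pan',f)[:1]: c,r_=q['rect'][:2];print('pan rim',q['rect'],onz(f,(r_,c),118).round(1))
E
```

```text
lid wrist [629.95851991 273.432423    68.        ] ((np.float64(74.5), np.float64(216.5)), 784, (np.int64(58), np.int64(91), np.int64(201), np.int64(232)))Traceback (most recent call last):
  File "<stdin>", line 4, in <module>
  File "h.py", line 25, in red
    ys,xs=np.nonzero(m);return ((ys.min()+ys.max())/2,(xs.min()+xs.max())/2),len(ys),(ys.min(),ys.max(),xs.min(),xs.max())
                                 ~~~~~~^^
    return umr_minimum(a, axis, None, out, keepdims, initial, where)
ValueError: zero-size array to reduction operation minimum which has no identity
```

```bash
python3 -m handwheel '[[40,-20,40,0,-1],[80,-40,80,0,-1],[110,-55,130,0,-1],[110,-55,180,0,-1],[110,-55,200,0,-1]]'
python3 - <<'E'
from h import *
s=state();w=wristify(grab_frame('wrist'),s);save(w,'w3')
print(s['tool_pos'])
for r in pinpoint('jar_center',w)[:2]: print(r,onz(w,r['location'],35))
E
```

```text
time: 5.68
tool_pos: [618.1, 263.4, 200.8]
orientation: [3.103, 0.486, -0.005]
wrist_force: [0.6, 0.6, 0.3]
grip_width: 94.0
[618.11998247 263.37672111 200.76594248]
```

View pics/w3.png

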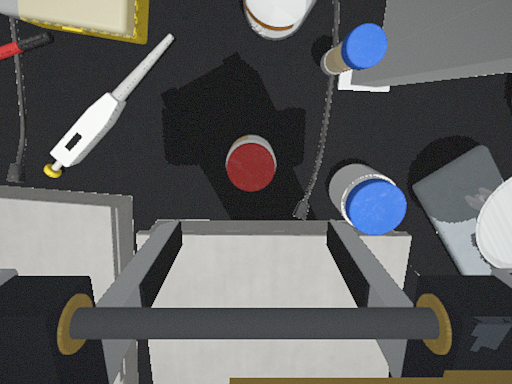

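Run:
```python
from h import *
s=state();w=wristify(grab_frame('wrist'),s);
a=red(w,(167,250),32);X=onz(w,a[0],70);print(s['tool_pos'],a,X, onz(w,(167,250.5),70))
R=Ro.from_rotvec(s['orientation']).as_matrix();print('tool delta',(R.T@(X-s['tool_pos'])).round(1))
print(red(w,(167,250),32)[2], (a[2][3]-a[2][2])*(100)/1)
```

```text
[618.54546943 263.20271648 202.43602095] ((np.float64(166.5), np.float64(250.0)), 1786, (np.int64(143), np.int64(190), np.int64(226), np.int64(274))) [630.69849452 273.58050614  70.        ] [630.34547829 272.9123922   70.        ]
tool delta [ 15.   -6.2 132.4]
(np.int64(143), np.int64(190), np.int64(226), np.int64(274)) 4800.0
```

```bash
python3 -m handwheel '[[13,-6,0,0,-1],[13,-6,40,0,-1],[13,-6,80,0,-1],[13,-6,100,0,-1],[13,-6,100,0,-1]]'
python3 - <<'E'
from h import *
s=state();w=wristify(grab_frame('wrist'),s);save(w,'w4')
a=red(w,(220,250),45);X=onz(w,a[0],70);print(s['tool_pos'],a,X)
R=Ro.from_rotvec(s['orientation']).as_matrix();print('tool delta',(R.T@(X-s['tool_pos'])).round(1))
E
```

```text
time: 6.45
tool_pos: [629.8, 273.5, 104.2]
orientation: [-3.104, -0.486, -0.0]
wrist_force: [0.5, 0.5, 0.8]
grip_width: 94.4
[629.79320195 273.53020182 104.17148836] ((np.float64(210.5), np.float64(257.0)), 3465, (np.int64(178), np.int64(243), np.int64(224), np.int64(290))) [631.53150339 273.83359474  70.        ]
tool delta [ 1.7  0.2 34.2]
```

View pics/w4.png

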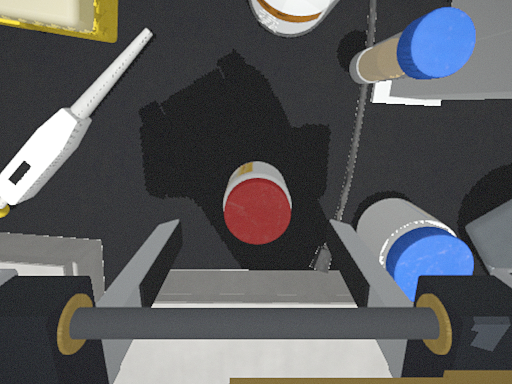

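```bash
python3 -m handwheel '[[1,0,40,0,-1],[1,0,70,0,-1],[1,0,86,0,-1],[1,0,86,0,-1],[1,0,86,0,-1]]'; python3 -m handwheel '[[0,0,0,0,0.5],[0,0,0,0,0.5],[0,0,0,0,0.5],[0,0,0,0,0.5],[0,0,0,0,0.5]]' 15
```

```text
time: 7.12
tool_pos: [631.2, 274.5, 19.2]
orientation: [-3.103, -0.486, -0.003]
wrist_force: [-0.1, -1.3, 0.8]
grip_width: 94.3
time: 7.75
tool_pos: [630.5, 273.9, 17.5]
orientation: [3.104, 0.486, 0.0]
wrist_force: [-0.3, -0.3, 1.5]
grip_width: 55.6
```

```bash
python3 -m handwheel '[[0,0,-20,0,0.5],[0,0,-60,0,0.5],[0,0,-110,0,0.5],[0,0,-160,0,0.5],[0,0,-200,0,0.5]]' 20
python3 - <<'E'
from h import *
s=state();w=wristify(grab_frame('wrist'),s);save(w,'w5');print(s['tool_pos'],s['grip_width'],s['wrist_force'])
t=grab_frame('top');save(t,'t5');d=grab_frame('side')
for f,n in((w,'w'),(t,'t'),(d,'s')):
    for q in pinpoint('pan_center',f)[:2]:print(n,np.round(q['location']),round(q['conf'],2),onz(f,q['location'],114).round(1))
    for q in silhouettes('pan',f)[:1]: c,r_=q['rect'][:2];print('pan rim',np.round(q['rect']),onz(f,(r_,c),118).round(1))
E
```

```text
time: 8.38
tool_pos: [630.3, 274.3, 221.1]
orientation: [-3.103, -0.487, -0.003]
wrist_force: [1.2, 0.1, -2.1]
grip_width: 55.8
[630.30943706 274.34918315 221.11311182] 55.8005558883413 [ 1.24206436  0.11172104 -2.05524055]
pan rim [484. 229.  55.  90.] [659.9  40.  118. ]
t [121. 252.] 0.57 [672.2  12.  114. ]
pan rim [255. 119.  43.  43.] [675.5   5.3 118. ]
s [163. 310.] 0.72 [678.6   0.7 114. ]
pan rim [310. 166.  40.  36.] [671.4 -10.5 118. ]
```

View pics/w5.png

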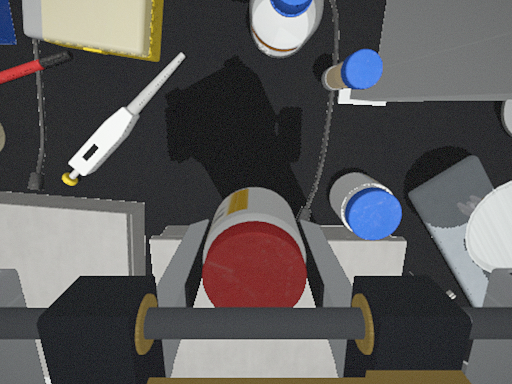

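View pics/t5.png

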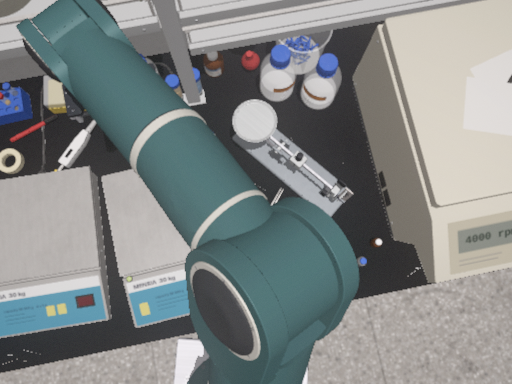

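The jar is held upright between the fingers, its lid at (270,255). The pan is at right, partly cut off; the top view shows it at (120,255).

```bash
python3 -m handwheel '[[-6,40,0,0,0.5],[-12,85,0,0,0.5],[-18,130,0,0,0.5],[-24,170,0,0,0.5],[-26,190,0,0,0.5]]'
python3 - <<'E'
from h import *
s=state();w=wristify(grab_frame('wrist'),s);save(w,'w6');print(s['tool_pos'],s['grip_width'],s['wrist_force'])
for f,n in((w,'w'),):
    for q in pinpoint('pan_center',f)[:2]:print(n,np.round(q['location']),round(q['conf'],2),onz(f,q['location'],114).round(1))
    for q in silhouettes('pan',f)[:1]: c,r_=q['rect'][:2];print('pan rim',np.round(q['rect']),onz(f,(r_,c),118).round(1))
E
```

```text
time: 9.45
tool_pos: [664.0, 82.6, 216.8]
orientation: [3.104, 0.483, -0.002]
wrist_force: [0.9, 1.4, -1.6]
grip_width: 55.7
[664.01813352  82.55993724 216.80335458] 55.72317914807772 [ 0.8962057   1.39431709 -1.58328951]
w [201. 331.] 0.74 [673.4   7.3 114. ]
pan rim [334. 204. 110. 104.] [672.1   5.2 118. ]
```

View pics/w6.png

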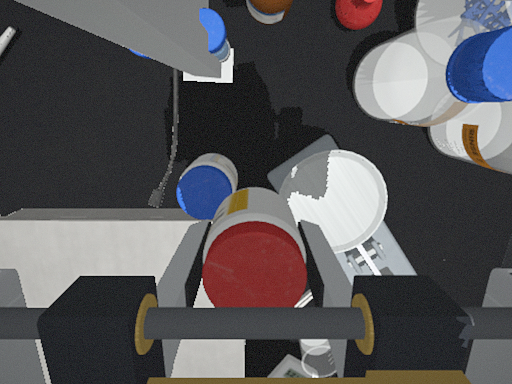

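The pan's rim spans about columns 280–388 and rows 150–252, giving a centre near (673,6).

```bash
python3 -m handwheel '[[-6,35,0,0,0.5],[-14,74,0,0,0.5],[-14,77,20,0,0.5],[-14,77,50,0,0.5],[-14,77,60,0,0.5]]'
python3 - <<'E'
from h import *
s=state();w=wristify(grab_frame('wrist'),s);save(w,'w7');print(s['tool_pos'],s['grip_width'],s['wrist_force'])
d=grab_frame('side');save(d,'s7')
for f,n in((w,'w'),(d,'s')):
    for q in pinpoint('pan_center',f)[:2]:print(n,np.round(q['location']),round(q['conf'],2),onz(f,q['location'],114).round(1))
    for q in silhouettes('pan',f)[:1]: c,r_=q['rect'][:2];print('pan rim',np.round(q['rect']),onz(f,(r_,c),118).round(1))
E
```

```text
time: 10.22
tool_pos: [672.9, 9.7, 155.5]
orientation: [-3.102, -0.49, 0.004]
wrist_force: [0.1, 0.2, -1.7]
grip_width: 55.6
[672.87636874   9.70354373 155.47379514] 55.568873311957965 [ 0.12656103  0.19037176 -1.7133568 ]
pan rim [260. 191. 142.  88.] [688.9  12.3 118. ]
s [161. 306.] 0.71 [671.5  10.8 114. ]
s [150. 275.] 0.61 [610.1  75.5 114. ]
pan rim [311. 165.  39.  27.] [675.2  -9.1 118. ]
```

View pics/w7.png

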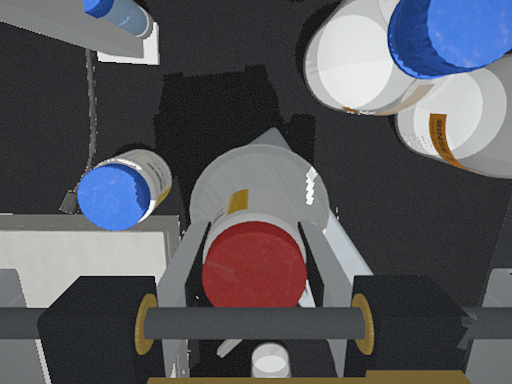

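View pics/s7.png

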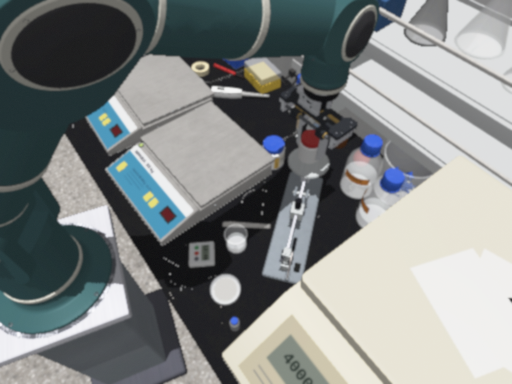

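Run:
```python
from h import *
from scipy.optimize import least_squares
s=state();w=wristify(grab_frame('wrist'),s)
R=Ro.from_rotvec(s['orientation']).as_matrix()
a=np.linspace(0,2*np.pi,180)
def ext(p,z=118):
    P=np.array([proj(w,(p[0]+p[2]*np.cos(t),p[1]+p[2]*np.sin(t),z)) for t in a])
    return np.array([P[:,0].min(),P[:,1].min(),P[:,1].max()])
r=least_squares(lambda p:ext(p)-[146,190,329],[673,6,47]);print(r.x,r.cost)
X=np.array([r.x[0],r.x[1],114]);print(s['tool_pos'],(R.T@(X-s['tool_pos'])).round(1))
```

```text
[670.74820147   4.48202855  54.34966945] 5.175533383425047e-24
[674.45047365   8.07796258 158.5143474 ] [-4.7  2.3 44.5]
```

```bash
python3 -m handwheel '[[-4,3,5,0,0.5],[-4,3,12,0,0.5],[-4,3,17,0,0.5],[-4,3,20,0,0.5],[-4,3,21,0,0.5]]'; python3 -m handwheel '[[0,0,1,0,0.5],[0,0,2,0,0.5],[0,0,2,0,0.5]]'
```

```text
time: 11.2
tool_pos: [671.1, 3.6, 136.2]
orientation: [-3.103, -0.486, 0.0]
wrist_force: [0.3, 0.5, -1.1]
grip_width: 55.6
time: 11.58
tool_pos: [671.1, 3.4, 134.4]
orientation: [-3.104, -0.486, 0.0]
wrist_force: [0.2, -0.3, -1.2]
grip_width: 55.8
```

```bash
python3 -m handwheel '[[0,0,1,0,0.5],[0,0,2,0,0.5],[0,0,2,0,0.5]]'; python3 -m handwheel '[[0,0,1,0,0.5],[0,0,1,0,0.5]]'
```

```text
time: 11.95
tool_pos: [671.1, 3.4, 132.4]
orientation: [-3.104, -0.486, 0.0]
wrist_force: [0.4, -0.6, -1.9]
grip_width: 55.7
time: 12.2
tool_pos: [671.1, 3.4, 131.4]
orientation: [-3.104, -0.486, 0.0]
wrist_force: [0.1, 0.8, -0.7]
grip_width: 55.9
```

```bash
python3 -m handwheel '[[0,0,1,0,0.5],[0,0,1,0,0.5]]'
```

```text
time: 12.45
tool_pos: [671.2, 3.4, 130.5]
orientation: [-3.104, -0.486, -0.0]
wrist_force: [-0.5, 0.2, 0.0]
grip_width: 55.9
```

```bash
python3 -m handwheel '[[0,0,1,0,0.5],[0,0,1,0,0.5]]';python3 -m handwheel '[[0,0,1,0,0.5],[0,0,1,0,0.5]]'
```

```text
time: 12.7
tool_pos: [671.2, 3.5, 130.2]
orientation: [3.103, 0.486, 0.001]
wrist_force: [-3.5, -1.5, 10.0]
grip_width: 55.9
time: 12.95
tool_pos: [671.3, 3.4, 129.9]
orientation: [3.103, 0.486, 0.001]
wrist_force: [-9.1, -2.4, 19.2]
grip_width: 55.4
```

In contact, pressing a bit; I ease back and then open.

```bash
python3 -m handwheel '[[0,0,-1.5,0,0.5],[0,0,-1.5,0,0.5]]'; python3 -m handwheel '[[0,0,0,0,0.3],[0,0,0,0,0.2],[0,0,0,0,0.1],[0,0,0,0,0.1]]'
```

```text
time: 13.2
tool_pos: [671.3, 3.5, 130.3]
orientation: [3.104, 0.486, 0.001]
wrist_force: [-2.0, -0.4, 6.4]
grip_width: 55.6
time: 13.7
tool_pos: [671.3, 3.4, 130.3]
orientation: [3.104, 0.486, 0.001]
wrist_force: [-1.6, -0.6, 6.7]
grip_width: 55.9
```

```bash
python3 -m handwheel '[[0,0,-0.6,0,0.1],[0,0,-0.6,0,-0.25],[0,0,-0.6,0,-0.4],[0,0,-0.6,0,-0.55],[0,0,-0.6,0,-0.55]]'
python3 - <<'E'
from h import *
s=state();w=wristify(grab_frame('wrist'),s);save(w,'w8');print(s['grip_width'],s['wrist_force'])
E
```

```text
time: 14.32
tool_pos: [671.1, 3.4, 130.5]
orientation: [-3.104, -0.486, 0.0]
wrist_force: [0.2, -1.0, -0.1]
grip_width: 72.4
72.38922655413893 [ 0.21941446 -0.96748789 -0.12498395]
```

View pics/w8.png

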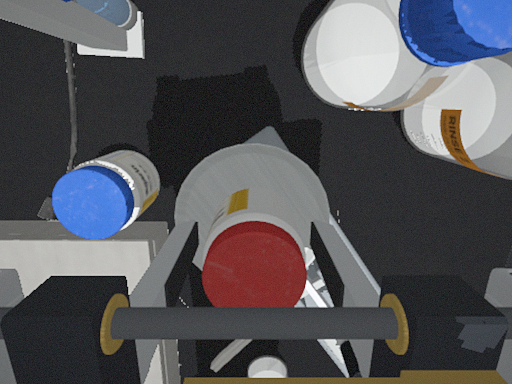

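The jar stands on the pan with both fingers clear of it. I lift away and look at the lever end.

```bash
python3 -m handwheel '[[0,0,-15,0,-0.6],[0,0,-50,0,-0.6],[0,0,-100,0,-0.6],[0,0,-150,0,-0.6],[0,0,-190,0,-0.6]]'; python3 -m handwheel '[[-40,15,0,-0.15,-0.6],[-85,30,0,-0.3,-0.6],[-130,45,0,-0.45,-0.6],[-175,60,0,-0.6,-0.6],[-200,70,0,-0.656,-0.6]]'
python3 - <<'E'
from h import *
s=state();w=wristify(grab_frame('wrist'),s);save(w,'w9');t=grab_frame('top');save(t,'t9');d=grab_frame('side');save(d,'s9');print(s['tool_pos'])
print(Ro.from_rotvec(s['orientation']).as_matrix().round(3))
for l,z in (('pan_center',114),('poise_knob',125),('lock_paddle',138),('jar_center',149)):
  for f,n in((w,'w'),(t,'t'),(d,'s')):
    for q in pinpoint(l,f)[:2]:print(l,n,np.round(q['location']),round(q['conf'],2),onz(f,q['location'],z).round(1))
E
```

```text
time: 15.0
tool_pos: [671.1, 3.7, 324.0]
orientation: [3.104, 0.487, 0.003]
wrist_force: [1.0, -0.7, 0.2]
grip_width: 75.2
time: 15.62
tool_pos: [500.6, -125.6, 321.4]
orientation: [2.779, 1.463, -0.001]
wrist_force: [0.3, -0.0, 0.5]
grip_width: 75.3
[ 500.59833795 -125.55334665  321.39033918]
[[ 0.566  0.824  0.   ]
 [ 0.824 -0.566 -0.002]
 [-0.001  0.001 -1.   ]]
pan_center w [259. 268.] 0.66 [ 439.6 -248.2  114. ]
pan_center s [161. 308.] 0.78 [675.9   9.1 114. ]
poise_knob w [113. 305.] 0.73 [ 589.8 -102.5  125. ]
poise_knob t [157. 299.] 0.52 [ 586.9 -103.1  125. ]
poise_knob s [200. 299.] 0.72 [594.2 -99.9 125. ]
poise_knob s [246. 292.] 0.52 [ 527.2 -202.2  125. ]
lock_paddle w [205. 313.] 0.9 [ 536.  -203.6  138. ]
lock_paddle t [121. 253.] 0.57 [664.   8. 138.]
lock_paddle s [248. 292.] 0.55 [ 520.7 -213.2  138. ]
lock_paddle s [289. 227.] 0.49 [ 364.1 -244.5  138. ]
jar_center t [119. 256.] 0.71 [665.7   1.7 149. ]
jar_center t [124. 255.] 0.58 [653.4   3.  149. ]
jar_center s [200. 300.] 0.42 [ 587.8 -114.6  149. ]
```

View pics/w9.png

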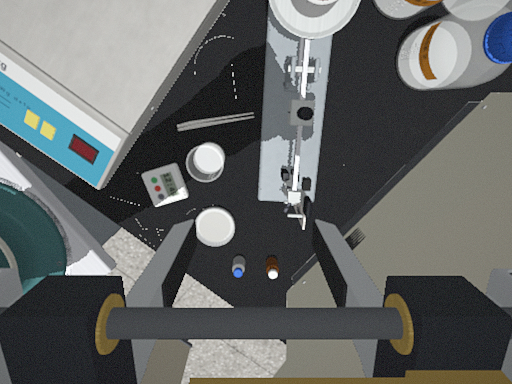

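View pics/t9.png

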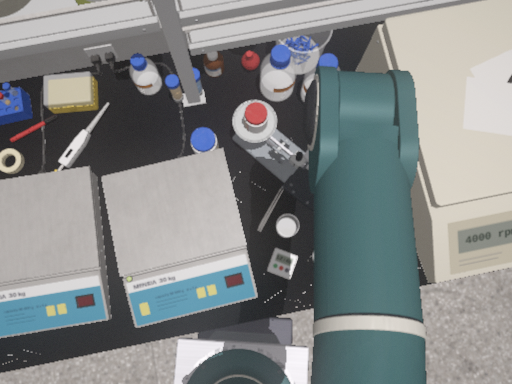

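Wrist view, now aligned with the balance: jar on the pan at top, knob at (113,305), lever end at about (200,297), centrifuge wall from (285,290) to (100,480).

```bash
python3 - <<'E'
import cv2
i=cv2.imread('pics/w9.png')[60:250,230:410];cv2.imwrite('pics/w9c.png',cv2.resize(i,None,fx=3.15,fy=3.15,interpolation=cv2.INTER_CUBIC))
E
python3 - <<'E'
from h import *
s=state();w=wristify(grab_frame('wrist'),s)
for rc in((265,300),(180,380),(108,470)): print([onz(w,rc,z).round() for z in(0,100,200)])
E
```

```text
[array([ 452., -346.,    0.]), array([ 471., -288.,  100.]), array([ 490., -230.,  200.])]
[array([ 653., -285.,    0.]), array([ 632., -239.,  100.]), array([ 610., -193.,  200.])]
[array([ 828., -261.,    0.]), array([ 772., -220.,  100.]), array([ 716., -178.,  200.])]
```

View pics/w9c.png

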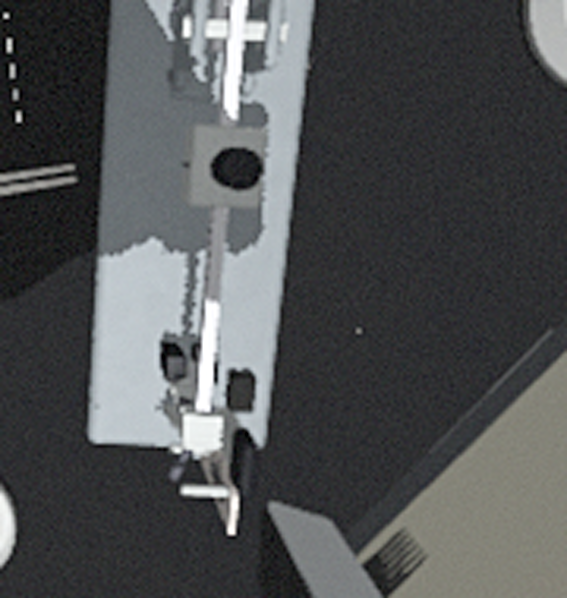

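```bash
python3 -m handwheel '[[-23,-7,20,0,-1],[-45,-15,60,0,-1],[-45,-15,110,0,-1],[-45,-15,140,0,-1],[-45,-15,140,0,-1]]'
python3 - <<'E'
from h import *
s=state();w=wristify(grab_frame('wrist'),s);save(w,'w10');d=grab_frame('side');print(s['tool_pos'])
i=d['image'][190:310,220:370][...,::-1];cv2.imwrite('pics/s10.png',cv2.resize(i,None,fx=5,fy=5,interpolation=cv2.INTER_CUBIC))
R=Ro.from_rotvec(s['orientation']).as_matrix()
for q in pinpoint('lock_paddle',w)[:2]:
  X=onz(w,q['location'],138);print(q['location'],q['conf'],X,R.T@(X-s['tool_pos']))
E
```

```text
time: 17.05
tool_pos: [463.3, -152.5, 179.3]
orientation: [-2.779, -1.459, 0.002]
wrist_force: [-0.1, 0.0, 0.2]
grip_width: 93.4
[ 463.31328208 -152.46574628  179.3405152 ]
[216.7, 363.5] 0.73 [ 529.83220781 -203.84193103  138.        ] [-4.54640399 84.06073119 41.0663088 ]
```

View pics/w10.png

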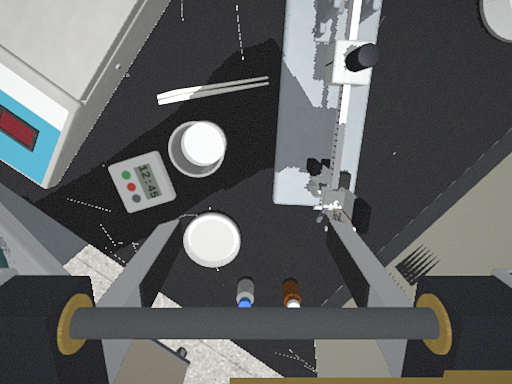

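View pics/s10.png

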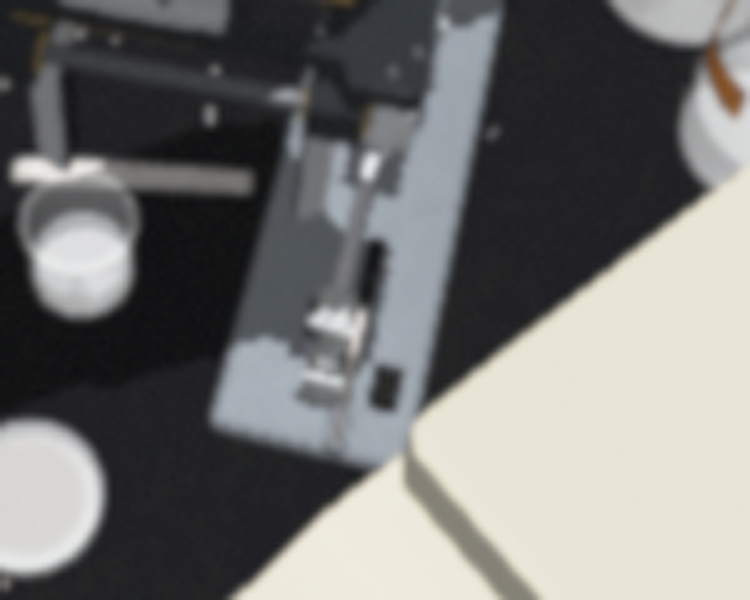

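Run:
```python
import cv2
i=cv2.imread('pics/w10.png')[130:270,270:450];cv2.imwrite('pics/w10c.png',cv2.resize(i,None,fx=4,fy=4,interpolation=cv2.INTER_CUBIC))
```

```text
(no output)
```

View pics/w10c.png

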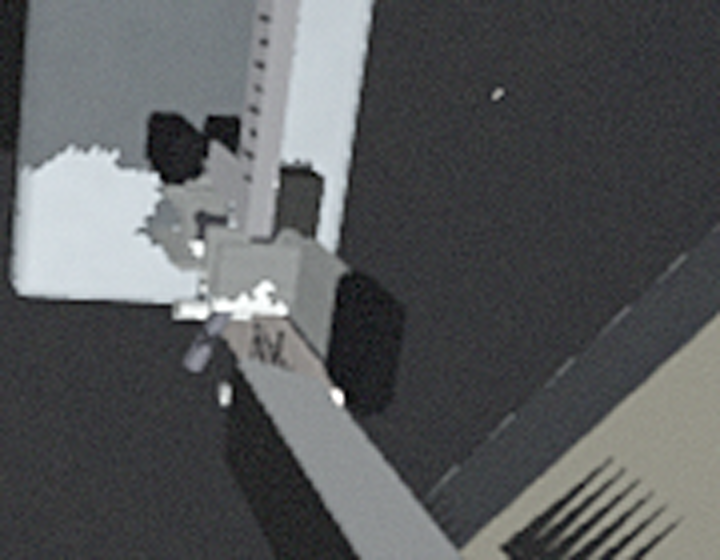

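The black sleeve is at about (215,361), 84 mm ahead along the tool's y, as the network says. I go down in front of it.

```bash
python3 -m handwheel '[[-3,-2,20,0,-1],[-3,-2,36,0,-1],[-3,-2,46,0,-1],[-3,-2,47,0,-1]]'
python3 - <<'E'
from h import *
s=state();w=wristify(grab_frame('wrist'),s);print(s['tool_pos'],s['wrist_force'])
i=w['image'][130:270,270:450][...,::-1];cv2.imwrite('pics/w11.png',cv2.resize(i,None,fx=4,fy=4,interpolation=cv2.INTER_CUBIC))
E
```

```text
time: 17.7
tool_pos: [460.9, -154.0, 133.3]
orientation: [-2.781, -1.46, 0.0]
wrist_force: [0.6, -0.1, 1.4]
grip_width: 93.8
[ 460.89589611 -154.03157572  133.33573828] [ 0.64590294 -0.10689998  1.36994458]
```

View pics/w11.png

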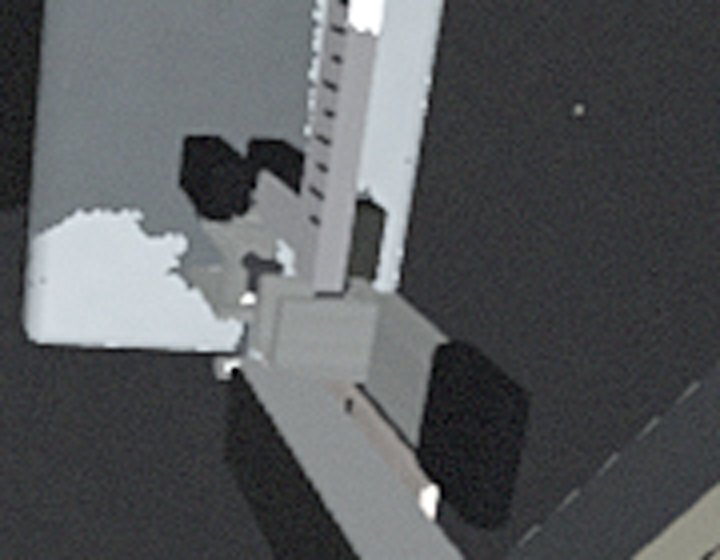

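```bash
python3 -m handwheel '[[0,8,0,0,-1],[0,16,0,0,-1],[0,24,0,0,-1],[0,30,0,0,-1],[0,36,0,0,-1]]';  python3 - <<'E'
from h import *
s=state();w=wristify(grab_frame('wrist'),s);print(s['tool_pos'],s['wrist_force'])
i=w['image'][130:270,270:450][...,::-1];cv2.imwrite('pics/w12.png',cv2.resize(i,None,fx=4,fy=4,interpolation=cv2.INTER_CUBIC))
E
```

```text
time: 18.38
tool_pos: [490.7, -174.8, 133.4]
orientation: [-2.781, -1.46, 0.0]
wrist_force: [-1.9, 0.9, -0.5]
grip_width: 93.4
[ 490.72388671 -174.83518757  133.44773537] [-1.86741624  0.85393958 -0.5338082 ]
```

View pics/w12.png

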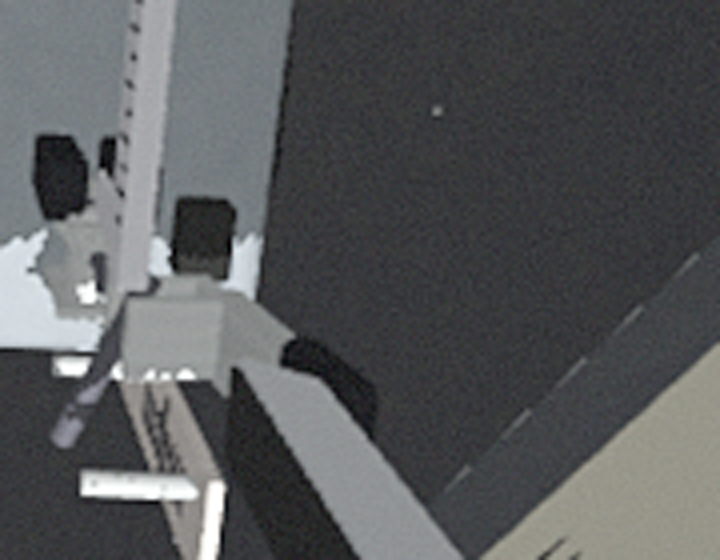

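The finger now rests on the sleeve, at about (220,350), and pushes it with 2 N; I keep pushing.

```bash
python3 -m handwheel '[[0,5,0,0,-1],[0,10,0,0,-1],[0,15,0,0,-1],[0,20,0,0,-1],[0,20,0,0,-1]]';  python3 - <<'E'
from h import *
s=state();w=wristify(grab_frame('wrist'),s);print(s['tool_pos'],s['wrist_force'])
i=w['image'][130:270,270:450][...,::-1];cv2.imwrite('pics/w13.png',cv2.resize(i,None,fx=4,fy=4,interpolation=cv2.INTER_CUBIC))
E
```

```text
time: 19.05
tool_pos: [507.2, -186.2, 133.5]
orientation: [-2.782, -1.46, -0.0]
wrist_force: [0.0, -0.3, 0.7]
grip_width: 94.1
[ 507.2200842  -186.22281408  133.50977944] [ 0.0378727  -0.33807205  0.68040122]
```

View pics/w13.png

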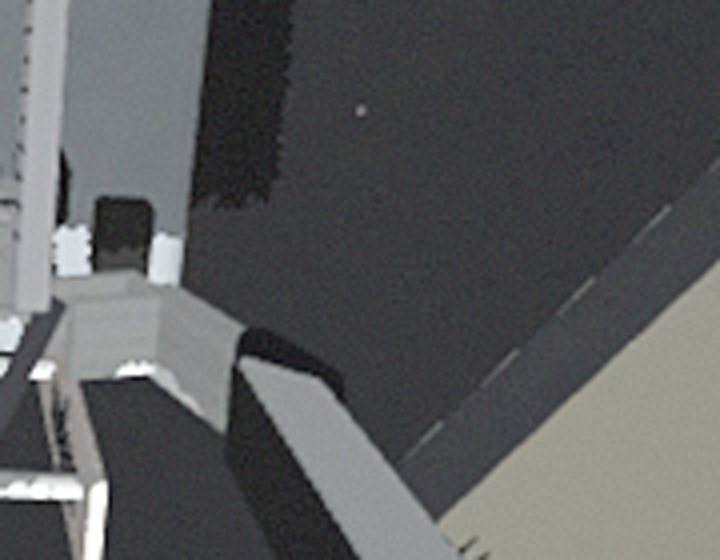

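```bash
python3 -m handwheel '[[0,5,0,0,-1],[0,10,0,0,-1],[0,10,0,0,-1],[0,5,0,0,-1],[0,-10,0,0,-1]]';  python3 - <<'E'
from h import *
s=state();w=wristify(grab_frame('wrist'),s);print(s['tool_pos'],s['wrist_force']);save(w,'w14f')
i=w['image'][130:270,250:430][...,::-1];cv2.imwrite('pics/w14.png',cv2.resize(i,None,fx=4,fy=4,interpolation=cv2.INTER_CUBIC))
E
```

```text
time: 19.73
tool_pos: [498.1, -179.8, 133.4]
orientation: [-2.781, -1.46, -0.0]
wrist_force: [-0.2, -0.1, -0.8]
grip_width: 93.9
[ 498.14878486 -179.84866467  133.39718794] [-0.163405   -0.05251339 -0.79177963]
```

View pics/w14.png

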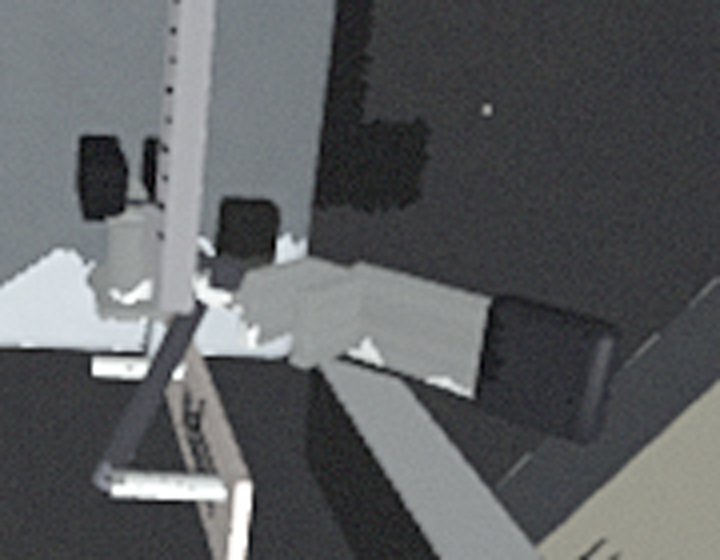

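The lever has snapped over (sleeve now at about (220,388)), and the pointer rod has risen to (250,277), so the pan end is down. Next I go to the knob.

```bash
python3 -m handwheel '[[0,-4,-40,0,-1],[20,0,-75,0,-1],[60,20,-75,0,-1],[110,33,-75,0,-1],[110,33,-75,0,-1]]';  python3 - <<'E'
from h import *
s=state();w=wristify(grab_frame('wrist'),s);print(s['tool_pos'],s['wrist_force']);save(w,'w15')
R=Ro.from_rotvec(s['orientation']).as_matrix()
for q in pinpoint('poise_knob',w)[:2]:
  X=onz(w,q['location'],131);print(q['location'],q['conf'],X,R.T@(X-s['tool_pos']))
E
```

```text
time: 20.4
tool_pos: [589.6, -104.6, 208.5]
orientation: [-2.777, -1.467, -0.002]
wrist_force: [-1.0, 0.6, 0.2]
grip_width: 93.9
[ 589.5551514  -104.56151214  208.5219999 ] [-1.00900182  0.56627772  0.20809611]
[193.4, 253.8] 0.88 [ 589.66988016 -100.29799128  131.        ] [ 3.4474057  -2.26592978 77.52955692]
```

View pics/w15.png

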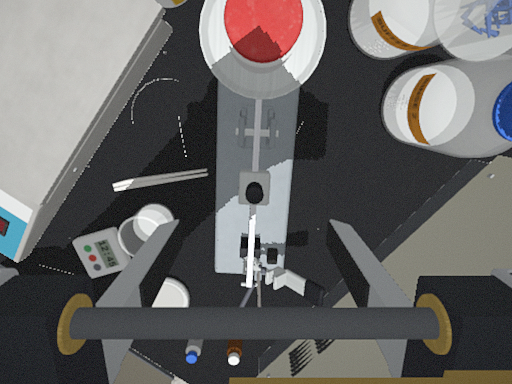

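Knob at (191,255), almost straight below the tool; jar upright on the pan at top. I go down and grip it lightly.

```bash
python3 -m handwheel '[[3,-2,20,0,-0.6],[3,-2,50,0,-0.6],[3,-2,75,0,-0.5],[3,-2,87,0,-0.4],[3,-2,87,0,-0.3]]';  python3 - <<'E'
from h import *
s=state();w=wristify(grab_frame('wrist'),s);print(s['tool_pos'],s['wrist_force'],s['grip_width']);save(w,'w16')
E
```

```text
time: 21.12
tool_pos: [587.7, -105.3, 120.9]
orientation: [-2.781, -1.459, 0.001]
wrist_force: [-0.1, 0.2, 0.5]
grip_width: 61.9
[ 587.74933277 -105.29687209  120.90111506] [-0.11122483  0.16061427  0.45884118] 61.883716971020675
```

View pics/w16.png

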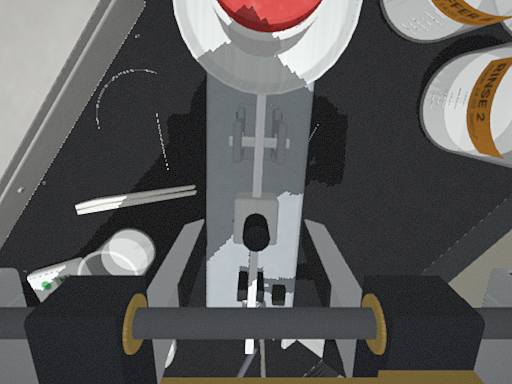

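Run:
```python
from h import *
s=state();w=wristify(grab_frame('wrist'),s);R=Ro.from_rotvec(s['orientation']).as_matrix()
for dz in(-25,-10,0,11): print(dz,proj(w,s['tool_pos']+R@np.array([0,0,dz])))
im=w['image'][190:270,210:310].astype(int).sum(2);ys,xs=np.nonzero(im<60);print(ys.min()+190,ys.max()+190,xs.min()+210,xs.max()+210)
for q in pinpoint('poise_knob',w)[:2]:
  for z in(126,131): X=onz(w,q['location'],z);print(q['location'],q['conf'],X,R.T@(X-s['tool_pos']))
```

```text
-25 (np.float64(251.82948237412654), np.float64(257.9076693725684))
-10 (np.float64(240.1861285742175), np.float64(257.5705265359986))
0 (np.float64(233.37858161558555), np.float64(257.37340844346664))
11 (np.float64(226.62420068125033), np.float64(257.1778298166719))
214 269 243 309
[231.1, 253.8] 0.86 [ 588.36968914 -100.95163129  126.        ] [ 3.53266459 -2.33097752 -4.27395366]
[231.1, 253.8] 0.86 [589.64380466 -99.09964693 131.        ] [ 5.78082026 -2.33557445 -9.27385279]
```

```bash
python3 -m handwheel '[[4.5,-1,0,0,0],[4.5,-1,0,0,0.4],[4.5,-1,0,0,0.75],[4.5,-1,0,0,0.75],[4.5,-1,0,0,0.75]]' 5
```

```text
time: 21.9
tool_pos: [590.7, -101.2, 121.7]
orientation: [2.781, 1.459, 0.001]
wrist_force: [8.2, -6.1, -5.0]
grip_width: 17.5
```

```bash
python3 -m handwheel '[[-2,1,0,0,0.75],[-8,0.5,0,0,0.75],[-14,0,0,0,0.75],[-20,-0.3,0,0,0.75],[-26,-0.6,0,0,0.75]]';python3 -m handwheel '[[-6,-0.3,0,0,0.75],[-12,-0.6,0,0,0.75],[-18,-0.9,0,0,0.75],[-22,-1.2,0,0,0.75],[-22,-1.2,0,0,0.75]]'
python3 - <<'E'
from h import *
s=state();w=wristify(grab_frame('wrist'),s);print(s['tool_pos'],s['wrist_force'],s['grip_width']);save(w,'w17')
E
```

```text
time: 22.52
tool_pos: [575.5, -122.5, 121.9]
orientation: [2.781, 1.459, 0.002]
wrist_force: [6.1, -3.4, -0.1]
grip_width: 16.0
time: 23.15
tool_pos: [561.9, -140.3, 121.9]
orientation: [2.781, 1.458, 0.001]
wrist_force: [5.5, -4.6, -0.7]
grip_width: 16.2
[ 561.86428557 -140.29908118  121.88494794] [ 5.48974991 -4.6318867  -0.7369161 ] 16.20405220034369
```

View pics/w17.png

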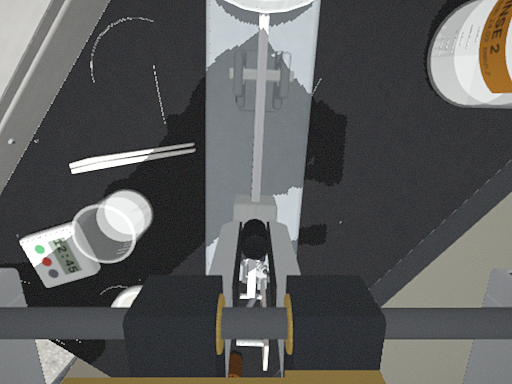

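The poise block is out at (212,255), the knob still held between the fingers. I release it, let the beam settle and look at the pointer.

```bash
python3 -m handwheel '[[0,0.5,0,0,0.6],[0,0.5,0,0,0.3],[0,0.5,-20,0,-0.2],[0,0.5,-50,0,-0.2],[-10,-30,-55,0,-0.2]]'; python3 -m handwheel '[[-40,-20,0,0,0],[-75,-40,30,0,0.5],[-89,-50,60,0,1],[-89,-50,67,0,1],[-89,-50,67,0,1]]'
python3 - <<'E'
from h import *
s=state();w=wristify(grab_frame('wrist'),s);print(s['tool_pos'],s['wrist_force'],s['grip_width']);save(w,'w18')
E
```

```text
time: 23.82
tool_pos: [532.6, -130.0, 179.3]
orientation: [2.78, 1.46, 0.005]
wrist_force: [-1.0, 0.8, -0.4]
grip_width: 54.5
time: 24.45
tool_pos: [440.6, -174.8, 110.5]
orientation: [2.781, 1.461, 0.001]
wrist_force: [0.5, -0.5, 1.9]
grip_width: 10.6
[ 440.56596065 -174.75656515  110.53556197] [ 0.48051415 -0.51533659  1.88776246] 10.623806925348774
```

View pics/w18.png

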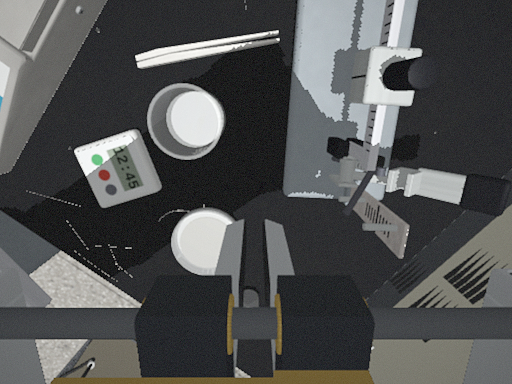

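Run:
```python
import cv2
i=cv2.imread('pics/w18.png')[150:265,310:430];cv2.imwrite('pics/w18c.png',cv2.resize(i,None,fx=5,fy=5,interpolation=cv2.INTER_CUBIC))
```

```text
(no output)
```

View pics/w18c.png

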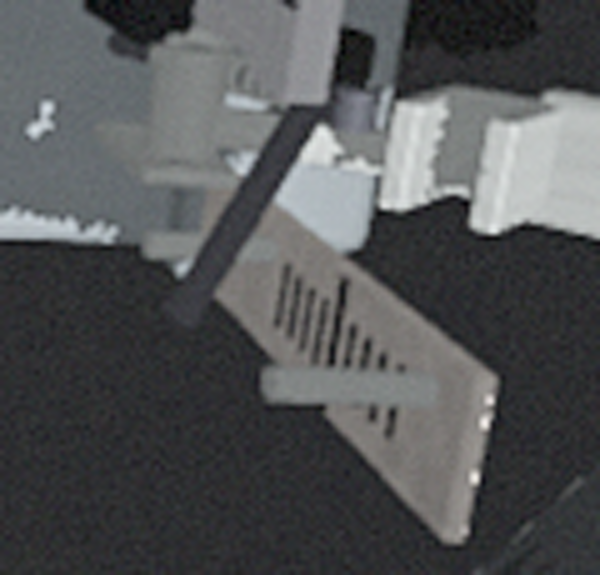

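The pointer rod (tip at about (212,346)) lies low, left of the marks (zero mark at about (214,378)). I check that it has settled and where the poise is.

Run:
```python
from h import *
s=state();w=wristify(grab_frame('wrist'),s);d=grab_frame('side');t=grab_frame('top')
i=w['image'][150:265,310:430][...,::-1];cv2.imwrite('pics/w19.png',cv2.resize(i,None,fx=5,fy=5,interpolation=cv2.INTER_CUBIC))
i=d['image'][110:290,230:350][...,::-1];cv2.imwrite('pics/s19.png',cv2.resize(i,None,fx=3.3,fy=3.3,interpolation=cv2.INTER_CUBIC))
for z in (115,120,126): print('knob top',[onz(w,(r,c),z).round(1) for r,c in((73,424),)])
for f,n in((w,'w'),(d,'s'),(t,'t')):
 for l,z in(('poise_knob',120),('pan_center',116),('jar_center',150)):
  for q in pinpoint(l,f)[:1]: print(n,l,np.round(q['location']),round(q['conf'],2),onz(f,q['location'],z).round(1))
```

```text
knob top [array([ 570.9, -145.9,  115. ])]
knob top [array([ 568.4, -144.8,  120. ])]
knob top [array([ 565.5, -143.4,  126. ])]
s poise_knob [221. 297.] 0.62 [ 566.5 -147.3  120. ]
s pan_center [163. 311.] 0.82 [677.5  -2.5 116. ]
s jar_center [156. 308.] 0.95 [663.6  -4.6 150. ]
t poise_knob [171. 316.] 0.71 [ 557.4 -145.9  120. ]
t pan_center [119. 256.] 0.59 [676.9   2.2 116. ]
t jar_center [118. 253.] 0.67 [667.1   8.3 150. ]
```

View pics/w19.png

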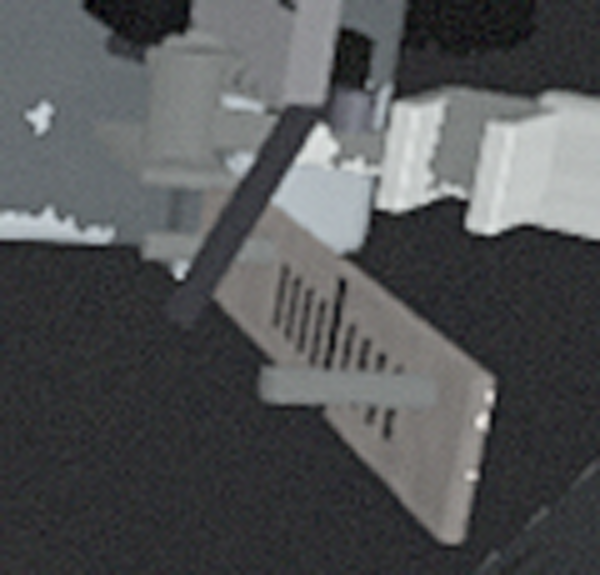

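View pics/s19.png

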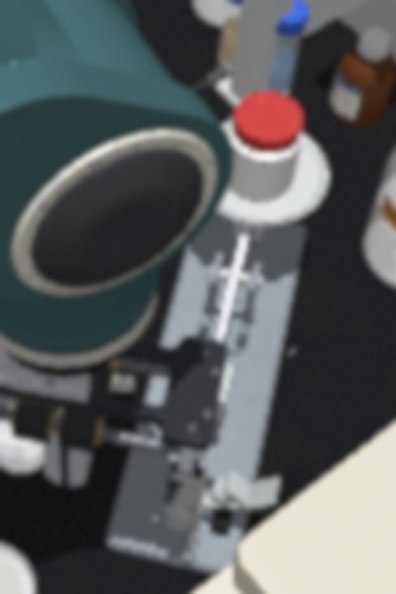

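The beam has settled. Comparing the pointer tip with the two stop pegs, against the locked and upper-stop views, puts it around -0.05 rad. That is about 10 mm too far out, so I regrip the knob.

```bash
python3 -m handwheel '[[0,0,-50,0,0.5],[10,40,-65,0,0],[50,81,-65,0,-0.3],[97,81,-65,0,-0.3],[97,81,-65,0,-0.3]]'; python3 -m handwheel '[[0,0,0,0,-0.3],[0,0,0,0,-0.3]]';python3 - <<'E'
from h import *
s=state();w=wristify(grab_frame('wrist'),s);print(s['tool_pos'],s['wrist_force'],s['grip_width']);save(w,'w20')
R=Ro.from_rotvec(s['orientation']).as_matrix()
for q in pinpoint('poise_knob',w)[:2]:
  X=onz(w,q['location'],121);print(q['location'],q['conf'],X,R.T@(X-s['tool_pos']))
E
```

```text
time: 25.72
tool_pos: [562.6, -137.6, 174.4]
orientation: [-2.777, -1.466, -0.002]
wrist_force: [-0.7, -0.5, -0.1]
grip_width: 47.1
time: 25.98
tool_pos: [560.5, -142.6, 174.5]
orientation: [2.782, 1.458, -0.001]
wrist_force: [0.7, -0.7, -0.6]
grip_width: 61.1
[ 560.52064893 -142.59286365  174.50130094] [ 0.70273504 -0.67908004 -0.57491651] 61.074035303031614
[206.2, 252.8] 0.95 [ 557.82551062 -141.02429342  121.        ] [-0.2081499  -3.10919988 53.50142928]
```

View pics/w20.png

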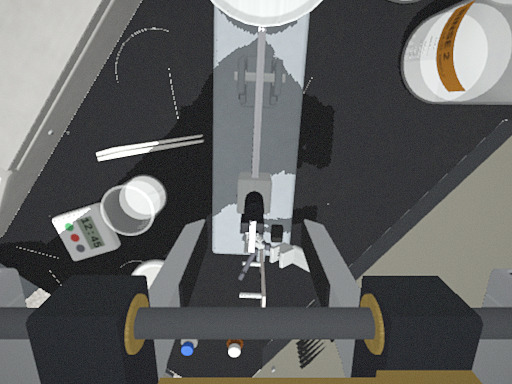

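```bash
python3 -m handwheel '[[1,0,25,0,-0.3],[1,0,45,0,-0.3],[1,0,56,0,0],[1,0,56,0,0.4],[1,0,56,0,0.75]]' 5; python3 -m handwheel '[[0,0,0,0,0.75],[0,0,0,0,0.75]]'
```

```text
time: 26.7
tool_pos: [562.0, -140.5, 119.1]
orientation: [2.781, 1.46, 0.001]
wrist_force: [0.4, -0.3, 0.6]
grip_width: 34.7
time: 26.95
tool_pos: [561.7, -140.6, 118.9]
orientation: [2.781, 1.46, 0.0]
wrist_force: [-1.1, 0.9, 0.4]
grip_width: 15.9
```

```bash
python3 -m handwheel '[[3,0.2,0,0,0.75],[6,0.3,0,0,0.75],[9.5,0.5,0,0,0.75],[9.5,0.5,0,0,0.75]]'; python3 -m handwheel '[[0,0,0,0,0.5],[0,0,0,0,0.2],[0,0,0,0,-0.2],[0,0,-25,0,-0.2],[0,0,-50,0,-0.2]]'
```

```text
time: 27.45
tool_pos: [567.8, -132.5, 118.6]
orientation: [-2.781, -1.461, -0.001]
wrist_force: [-0.0, 0.2, 1.0]
grip_width: 15.7
time: 28.08
tool_pos: [567.3, -133.0, 169.1]
orientation: [-2.781, -1.46, 0.0]
wrist_force: [-0.1, 0.4, -0.2]
grip_width: 56.0
```

```bash
python3 -m handwheel '[[-30,-40,0,0,0],[-70,-81,20,0,0.5],[-106,-81,50,0,1],[-106,-81,59,0,1],[-106,-81,59,0,1]]';  python3 -m handwheel '[[0,0,0,0,1],[0,0,0,0,1]]'
python3 - <<'E'
from h import *
s=state();w=wristify(grab_frame('wrist'),s);print(s['tool_pos'],s['wrist_force'],s['grip_width']);save(w,'w21')
i=w['image'][150:265,310:430][...,::-1];cv2.imwrite('pics/w21c.png',cv2.resize(i,None,fx=5,fy=5,interpolation=cv2.INTER_CUBIC))
E
```

```text
time: 28.7
tool_pos: [440.9, -173.8, 109.5]
orientation: [-2.781, -1.46, -0.0]
wrist_force: [-0.1, 0.1, 0.2]
grip_width: 10.5
time: 28.95
tool_pos: [441.3, -173.8, 110.0]
orientation: [2.78, 1.461, 0.001]
wrist_force: [-0.1, -0.3, -0.3]
grip_width: 0.2
[ 441.30135345 -173.76642891  110.03617483] [-0.09368701 -0.30075371 -0.29524348] 0.18429595978639773
```

View pics/w21c.png

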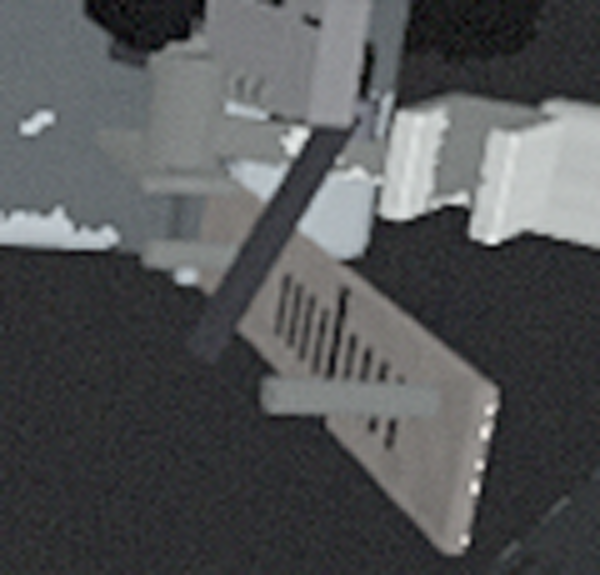

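The tip has moved up to about (220,351), and the zero mark is at about (217,378). I fit the pointer geometry over the locked, upper-stop and two free views for a proper angle.

```bash
cat > fit.py <<'E'
from h import *
from scipy.optimize import least_squares
w=grab_frame('wrist');K=w['K'];T=np.array(w['T_tool_cam']);Rt=Ro.from_rotvec([-2.781,-1.46,0]).as_matrix()
c=lambda x,y,s,ox,oy:np.array([ox+x/s,oy+y/s]) # col,row
# frame: tcp, L,U,tip
F=[((490.72,-174.84,133.45),c(55,365,4,270,130),c(80,485,4,270,130),c(65,435,4,270,130)),
((498.15,-179.85,133.40),c(92,367,4,250,130),c(112,488,4,250,130),c(103,478,4,250,130)),
((440.57,-174.76,110.54),c(148,245,5,310,150),c(262,385,5,310,150),c(183,314,5,310,150)),
((441.30,-173.77,110.04),c(148,253,5,310,150),c(262,395,5,310,150),c(207,352,5,310,150))]
import sys
if len(sys.argv)>1: exec(open('extra.py').read())
def pr(X,tcp):
    cam=T[:3,:3].T@(Rt.T@(X-tcp)-T[:3,3]);u=K@cam;return u[:2]/u[2]
n=len(F);r=195
# params: L xyz, U z (same xy), tip xy(level), angles for frames 2.. ; tcp offsets
def unpack(p):
    return p[:3],np.array([p[0],p[1],p[3]]),p[4:6],np.concatenate([[p[6]],[.12],p[7:7+n-2]]),p[5+n:].reshape(n,3)
def res(p):
    L,U,t,a,o=unpack(p);e=[]
    for (tcp,l,u,ti),an,of in zip(F,a,o):
        q=np.array(tcp)+of
        tip=np.array([t[0],t[1],92+r*np.sin(an)])
        e+=list(pr(L,q)-l)+list(pr(U,q)-u)+list(pr(tip,q)-ti)
    e+=list(o.ravel()/0.8)+[p[6]/0.008,(L[2]+U[2]-184)/4.]
    return np.array(e)
p0=np.concatenate([[500,-215,66],[118],[500,-215],[0],np.zeros(n-2),np.zeros(3*n)])
s=least_squares(res,p0);L,U,t,a,o=unpack(s.x)
J=s.jac;C=np.linalg.inv(J.T@J)*0.5
print(L.round(1),U.round(1),t.round(1),'angles',a.round(4),'sd',np.sqrt(np.diag(C))[6:7+n-2].round(4),'cost',s.cost)
print(o.round(2))
E
python3 fit.py
```

```text
[ 498.8 -204.8   64.9] [ 498.8 -204.8  119.4] [ 497.  -205.9] angles [ 0.0071  0.12   -0.0127  0.0434] sd [0.0049 0.0084 0.0077] cost 4.090763274706853
[[-0.13  0.31 -0.14]
 [-0.08 -0.04  0.04]
 [ 0.12 -0.11  0.1 ]
 [ 0.09 -0.16  0.12]]
```

```bash
python3 -m handwheel '[[-10,-25,10,0,1],[-15,-45,30,0,1],[-15,-45,30,0,1],[-15,-45,30,0,1]]'
python3 - <<'E'
from h import *
s=state();w=wristify(grab_frame('wrist'),s);print(s['tool_pos'],s['orientation'],w['K'][0,0]);save(w,'w22')
i=w['image'][110:260,390:512][...,::-1];cv2.imwrite('pics/w22c.png',cv2.resize(i,None,fx=4,fy=4,interpolation=cv2.INTER_CUBIC))
E
python3 -m handwheel '[[0,20,-40,0,1],[0,62,-70,0,1],[-5,100,-70,0,1],[-5,100,-70,0,1],[-5,100,-70,0,1]]'
python3 - <<'E'
from h import *
s=state();w=wristify(grab_frame('wrist'),s);print(s['tool_pos'],s['orientation']);save(w,'w23')
i=w['image'][120:270,200:340][...,::-1];cv2.imwrite('pics/w23c.png',cv2.resize(i,None,fx=4,fy=4,interpolation=cv2.INTER_CUBIC))
E
```

```text
time: 29.55
tool_pos: [396.0, -161.3, 80.2]
orientation: [2.781, 1.46, 0.001]
wrist_force: [1.3, -0.2, 0.6]
grip_width: 1.0
[ 396.03685997 -161.28076621   80.17622998] [2.78101726e+00 1.45995363e+00 1.20045710e-03] 299.77063638234216
time: 30.22
tool_pos: [474.6, -221.4, 149.6]
orientation: [-2.781, -1.461, -0.0]
wrist_force: [0.4, 0.5, -0.9]
grip_width: 0.7
[ 474.59283406 -221.43621479  149.60254783] [-2.78069874e+00 -1.46069716e+00 -4.48933149e-04]
```

View pics/w22c.png

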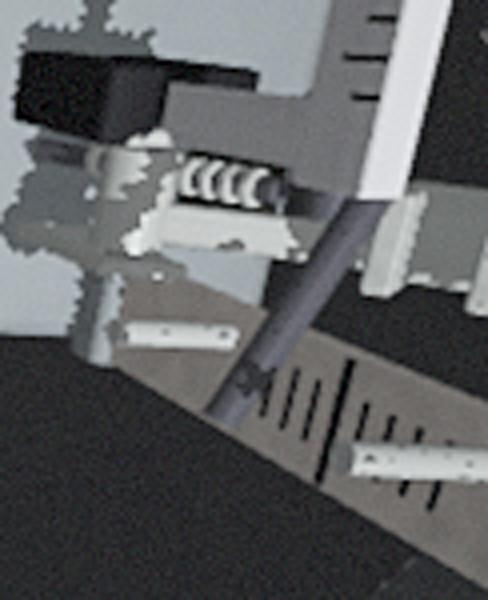

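View pics/w23c.png

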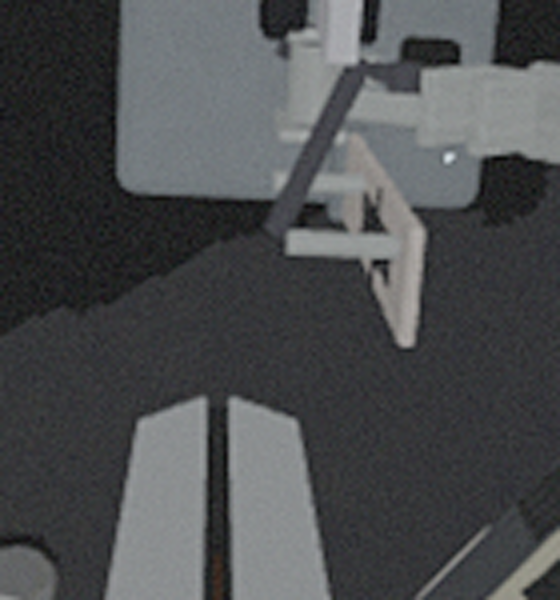

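In w22 the tip is at (213,444), with the zero mark running from (200,477) to (231,470). From overhead, w23 shows the tip at (177,268) beside the upper peg's end. I triangulate these.

Run:
```python
from h import *
from scipy.optimize import least_squares
w=grab_frame('wrist');K=w['K'];T=np.array(w['T_tool_cam']);Rt=Ro.from_rotvec([-2.781,-1.46,0]).as_matrix()
c=lambda x,y,s,ox,oy:np.array([ox+x/s,oy+y/s])
A=lambda x,y:c(x,y,5,310,150);B=lambda x,y:c(x,y,4,390,110);D=lambda x,y:c(x,y,4,200,120)
tc=np.array([(441.30,-173.77,110.04),(396.04,-161.28,80.18),(474.59,-221.44,149.6)])
obs={'tip':[A(207,352),B(218,413),D(273,227)],'L':[A(148,253),B(125,332),D(277,182)],'U':[A(262,395),B(343,457),D(288,242)],'zero':[A(337,335),B(335,421),None]}
def pr(X,tcp):
    cam=T[:3,:3].T@(Rt.T@(X-tcp)-T[:3,3]);u=K@cam;return u[:2]/u[2]
names=list(obs)
def res(p):
    P=p[:12].reshape(4,3);o=p[12:].reshape(3,3);e=[]
    for X,nm in zip(P,names):
        for k in range(3):
            if obs[nm][k] is not None: e+=list(pr(X,tc[k]+o[k])-obs[nm][k])
    return np.array(e+list(o.ravel()/0.5))
s=least_squares(res,np.r_[np.tile([498,-206,95.],4),np.zeros(9)])
P=s.x[:12].reshape(4,3);print(s.cost,s.x[12:].round(2))
for n,X in zip(names,P):print(n,X.round(1),'tool-frame xy',(Rt.T@X).round(1))
C=np.linalg.inv(s.jac.T@s.jac)*0.4;print(np.sqrt(np.diag(C))[:12].round(1))
mid=(P[1][2]+P[2][2])/2;print('tilt vs bar mid',(P[0][2]-mid)/195,'vs zero mark',(P[0][2]-P[3][2])/195)
```

```text
6.3788609137769186 [ 0.05 -0.11  0.06 -0.04  0.05 -0.05 -0.01  0.07 -0.01]
tip [ 496.7 -206.6   96.6] tool-frame xy [112.  526.1 -96.9]
L [ 499.7 -204.4   67. ] tool-frame xy [115.5 527.4 -67.2]
U [ 499.  -204.4  119.6] tool-frame xy [ 115.1  526.7 -119.9]
zero [ 513.3 -221.1   89.7] tool-frame xy [109.5 548.1 -90. ]
[0.3 0.7 1.2 0.4 0.7 1.6 0.3 0.6 1.  0.7 1.4 2. ]
tilt vs bar mid 0.01711309207026411 vs zero mark 0.03548827542913889
```

Estimates of the tilt: +0.017 against the pegs' middle, +0.024 against z = 92, +0.035 against the zero mark, +0.043 from the multi-view fit. All are positive, so I move the poise 5.5 mm outward.

```bash
python3 -m handwheel '[[0,0,-25,0,0.3],[40,10,-25,0,0],[85,20,-25,0,-0.3],[125.5,26.5,-25,0,-0.3],[125.5,26.5,-25,0,-0.3]]'; python3 -m handwheel '[[0,0,0,0,-0.3],[0,0,0,0,-0.3]]';python3 - <<'E'
from h import *
s=state();w=wristify(grab_frame('wrist'),s);print(s['tool_pos'],s['wrist_force'],s['grip_width']);save(w,'w24')
R=Ro.from_rotvec(s['orientation']).as_matrix()
for q in pinpoint('poise_knob',w)[:2]:
  X=onz(w,q['location'],126);print(q['location'],q['conf'],X,R.T@(X-s['tool_pos']))
E
```

```text
time: 30.95
tool_pos: [568.7, -130.3, 174.8]
orientation: [-2.778, -1.466, -0.002]
wrist_force: [-0.9, -0.6, -0.7]
grip_width: 47.1
time: 31.2
tool_pos: [566.9, -134.8, 174.6]
orientation: [2.782, 1.458, -0.001]
wrist_force: [0.2, 0.1, -0.2]
grip_width: 60.7
[ 566.94198491 -134.8236921   174.57123349] [ 0.16574927  0.07117369 -0.17262121] 60.710472267780496
[206.3, 252.8] 0.9 [ 565.20781767 -131.89481505  126.        ] [ 1.4532377  -3.09605794 48.57008241]
```

View pics/w24.png

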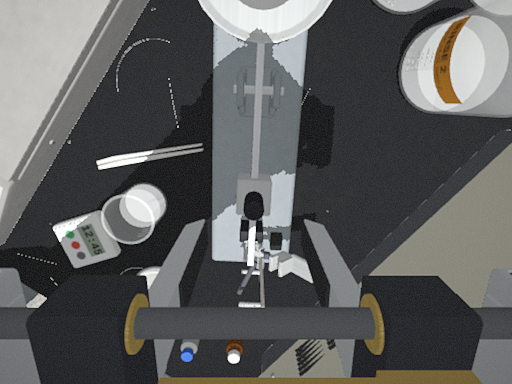

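The knob is centred between the open fingers, at (206,254).

```bash
python3 -m handwheel '[[0,0,25,0,-0.3],[0,0,45,0,-0.2],[0,0,55,0,0.2],[0,0,55,0,0.75],[0,0,55,0,0.75]]' 5; python3 -m handwheel '[[0,0,0,0,0.75],[0,0,0,0,0.75]]'; python3 -m handwheel '[[-2,-0.1,0,0,0.75],[-4,-0.2,0,0,0.75],[-5.5,-0.3,0,0,0.75],[-5.5,-0.3,0,0,0.75]]'; python3 -m handwheel '[[0,0,0,0,0.5],[0,0,0,0,0.2],[0,0,0,0,-0.2],[0,0,-25,0,-0.2],[0,0,-55,0,-0.2]]'
```

```text
time: 31.92
tool_pos: [567.9, -133.7, 120.1]
orientation: [2.781, 1.46, 0.001]
wrist_force: [-0.4, 0.6, 0.5]
grip_width: 29.5
time: 32.17
tool_pos: [567.3, -133.5, 119.7]
orientation: [-2.781, -1.46, 0.001]
wrist_force: [-3.6, 0.7, -0.3]
grip_width: 15.7
time: 32.67
tool_pos: [563.8, -138.2, 119.4]
orientation: [-2.781, -1.46, 0.001]
wrist_force: [-5.3, 2.8, 0.1]
grip_width: 16.4
time: 33.3
tool_pos: [564.0, -138.0, 174.9]
orientation: [-2.781, -1.46, 0.001]
wrist_force: [-0.1, -0.5, 0.4]
grip_width: 55.7
```

```bash
python3 -m handwheel '[[-15,-40,0,0,0.2],[-40,-85,0,0,0.6],[-75,-125,10,0,1],[-110,-125,50,0,1],[-114,-125,94,0,1]]'; python3 -m handwheel '[[0,0,0,0,1],[0,0,0,0,1],[0,0,0,0,1]]'
python3 - <<'E'
from h import *
s=state();w=wristify(grab_frame('wrist'),s);print(s['tool_pos']);save(w,'w25')
i=w['image'][110:260,390:512][...,::-1];cv2.imwrite('pics/w25c.png',cv2.resize(i,None,fx=4,fy=4,interpolation=cv2.INTER_CUBIC))
E
python3 -m handwheel '[[0,20,-40,0,1],[0,62,-70,0,1],[-5,100,-70,0,1],[-5,100,-70,0,1],[-5,100,-70,0,1]]'
python3 - <<'E'
from h import *
s=state();w=wristify(grab_frame('wrist'),s);print(s['tool_pos']);save(w,'w26')
i=w['image'][120:270,200:340][...,::-1];cv2.imwrite('pics/w26c.png',cv2.resize(i,None,fx=4,fy=4,interpolation=cv2.INTER_CUBIC))
E
```

```text
time: 33.92
tool_pos: [395.6, -163.6, 80.1]
orientation: [2.782, 1.453, -0.001]
wrist_force: [1.0, -0.8, -0.5]
grip_width: 9.8
time: 34.3
tool_pos: [397.7, -160.9, 82.0]
orientation: [2.779, 1.46, 0.002]
wrist_force: [-0.0, -0.7, 0.4]
grip_width: 0.7
[ 397.68975988 -160.92257229   81.95005151]
time: 34.98
tool_pos: [475.9, -221.2, 150.8]
orientation: [-2.781, -1.461, -0.0]
wrist_force: [-0.0, 0.9, -0.4]
grip_width: 0.5
[ 475.88481597 -221.19491326  150.84436048]
```

View pics/w25c.png

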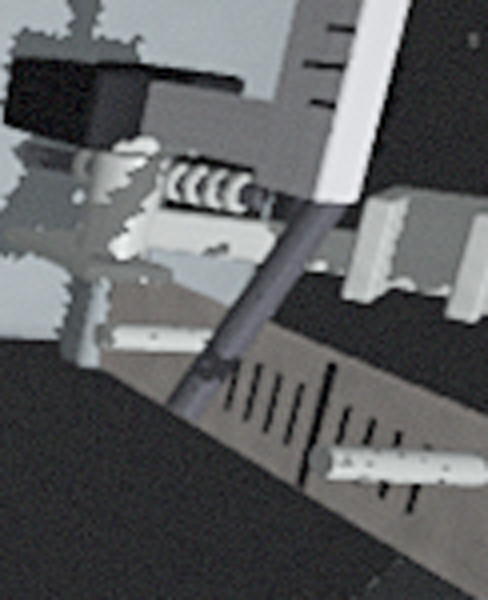

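View pics/w26c.png

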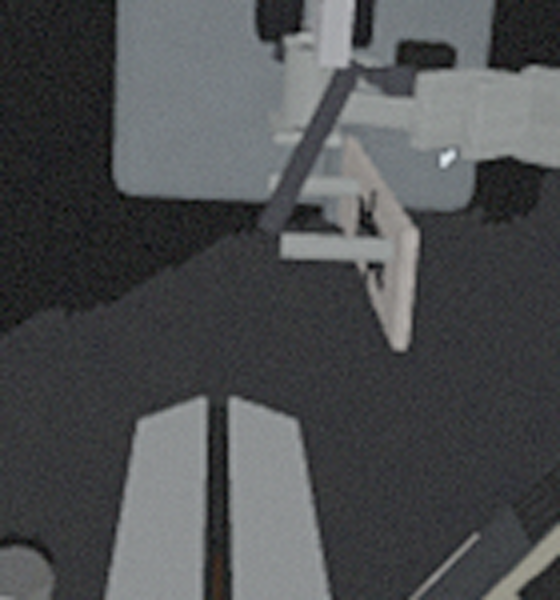

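Run:
```python
from h import *
from scipy.optimize import least_squares
w=grab_frame('wrist');K=w['K'];T=np.array(w['T_tool_cam']);Rt=Ro.from_rotvec([-2.781,-1.46,0]).as_matrix()
c=lambda x,y,s,ox,oy:np.array([ox+x/s,oy+y/s])
A=lambda x,y:c(x,y,5,310,150);B=lambda x,y:c(x,y,4,390,110);D=lambda x,y:c(x,y,4,200,120);E=lambda x,y:c(x,y,4,270,130);G=lambda x,y:c(x,y,4,250,130)
# tcp, state idx, L,U,tip,zero
F=[((490.72,-174.84,133.45),0,E(55,365),E(80,485),E(65,435),None),
((498.15,-179.85,133.40),1,G(92,367),G(112,488),G(103,478),None),
((440.57,-174.76,110.54),2,A(148,245),A(262,385),A(183,314),A(337,325)),
((441.30,-173.77,110.04),3,A(148,253),A(262,395),A(207,352),A(337,335)),
((396.04,-161.28,80.18),3,B(125,332),B(343,457),B(218,413),B(335,421)),
((474.59,-221.44,149.6),3,D(277,182),D(288,242),D(273,227),None),
((397.69,-160.92,81.95),4,B(105,334),B(322,465),B(178,403),B(319,426)),
((475.88,-221.19,150.84),4,D(271,184),D(283,247),D(266,224),None)]
def pr(X,tcp):
    cam=T[:3,:3].T@(Rt.T@(X-tcp)-T[:3,3]);u=K@cam;return u[:2]/u[2]
n=len(F)
def res(p,use=1):
    L,U,Z=p[:3],p[3:6],p[6:9];t=p[9:11];z=p[11:16];o=p[16:].reshape(n,3);e=[]
    for (tcp,k,l,u,ti,ze),of in zip(F,o):
        q=np.array(tcp)+of
        e+=list(pr(L,q)-l)+list(pr(U,q)-u)+list(pr(np.r_[t,z[k]],q)-ti)
        if ze is not None:e+=list((pr(Z,q)-ze)*.6)
    e+=list(o.ravel()/0.5)
    if use: e+=list((L[:2]-U[:2])/0.5)
    return np.array(e)
for use in(0,1):
    s=least_squares(res,np.r_[np.tile([498,-206,95.],3),[498,-206],np.full(5,92.),np.zeros(3*n)],args=(use,))
    p=s.x;sd=np.sqrt(np.diag(np.linalg.inv(s.jac.T@s.jac))*0.5)
    print(s.cost,'L',p[:3].round(1),'U',p[3:6].round(1),'zero',p[6:9].round(1),'z',p[11:16].round(1),sd[11:16].round(1))
    z=p[11:16]; print('mid',(p[2]+p[5])/2,'rel locked',((z-z[0])/195+.011).round(4),'rel upstop',((z-z[1])/195+.12).round(4),'rel zero',((z-p[8])/195).round(4))
```

```text
8.549956648104526 L [ 499.6 -204.4   66.4] U [ 498.8 -204.7  119.7] zero [ 513.3 -221.1   89.9] z [ 94.3 111.5  88.6  96.7  90.1] [1.6 1.5 1.5 0.9 1. ]
mid 93.03796830227316 rel locked [ 0.011   0.0993 -0.0184  0.0233 -0.0107] rel upstop [0.0317 0.12   0.0023 0.0441 0.01  ] rel zero [ 0.0228  0.111  -0.0067  0.0351  0.0011]
9.394387742550446 L [ 499.4 -204.5   66.3] U [ 498.9 -204.6  119.7] zero [ 513.3 -221.1   89.9] z [ 94.3 111.5  88.6  96.7  90.1] [1.6 1.5 1.5 0.9 1. ]
mid 92.99221866663929 rel locked [ 0.011   0.0993 -0.0184  0.0233 -0.0107] rel upstop [0.0317 0.12   0.0023 0.0441 0.01  ] rel zero [ 0.0227  0.111  -0.0067  0.0351  0.001 ]
```

The new tilt reads -0.011, +0.010 or +0.001 rad depending on the reference, all inside ±0.025. I raise the tool clear and make a last check.

```bash
python3 -m handwheel '[[0,-20,-40,0,1],[-20,-50,-80,0,1],[-20,-50,-80,0,1],[-20,-50,-80,0,1]]'
python3 - <<'E'
from h import *
d=grab_frame('side');i=d['image'][100:340,200:350][...,::-1];cv2.imwrite('pics/s27.png',cv2.resize(i,None,fx=2.5,fy=2.5,interpolation=cv2.INTER_CUBIC))
w=wristify(grab_frame('wrist'),state());save(w,'w27')
for l in('lock_paddle','pan_center','jar_center'):
  for f,n in((d,'s'),(w,'w')):
    for q in pinpoint(l,f)[:1]:print(l,n,np.round(q['location']),round(q['conf'],2))
print(state()['wrist_force'].round(1))
E
```

```text
time: 35.58
tool_pos: [423.3, -210.0, 230.3]
orientation: [2.781, 1.459, -0.001]
wrist_force: [-0.1, -0.4, -1.3]
grip_width: 0.1
lock_paddle s [258. 317.] 0.6
lock_paddle w [122. 400.] 0.68
pan_center s [162. 308.] 0.59
jar_center s [157. 307.] 0.97
[-0.5 -0.7 -0.5]
```

View pics/s27.png

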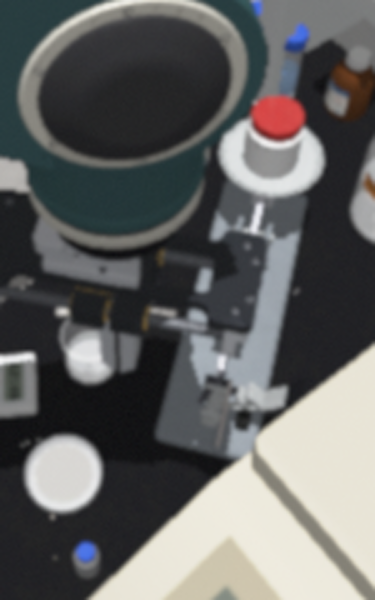

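View pics/w27.png

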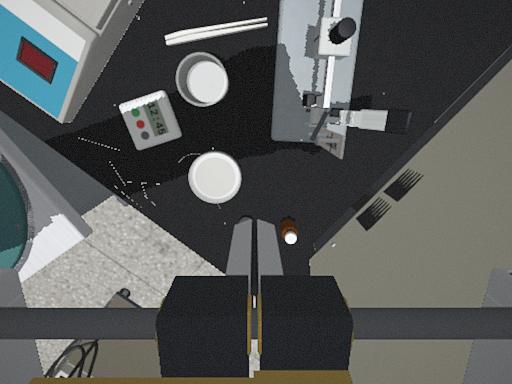

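The jar stands upright on the pan at (157,307) in the side view. The lever is tipped to the back at (122,400) in the wrist view, and the tool is clear of everything. Handing in.

```bash
python3 -c "
from rig import *
print(job_done())"
```

```text
the job is handed in; nothing more can be done
None
```

I weighed the small red-lidded jar and handed the job in at about 36 s; no verdict was given. I set it on the pan with the beam locked, pushed the lever over until it snapped, and set the poise in three moves: about 48 mm out, 9.5 mm back, 5.5 mm out.

- **Jar placing:** Setting it down pressed the jar on the pan with about 19 N, below the 40 N limit. The last side view shows it upright on the pan.
- **Lever and robot:** The lever is over at the back, and the gripper is clear of everything with about zero wrist force.
- **Other things:** They stand undisturbed in the last pictures. I checked this by eye and did not measure it.
- **Beam level:** The pointer's tilt came out at +0.001 rad against the zero mark. It was -0.011 against the locked view, +0.010 against the upper stop and -0.015 against the middle of the stop pegs. These readings disagree by about 0.025 rad in all, but each is within the ±0.025 allowed.

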